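# Set a film carrier square in the corner of a light panel

### The job

Take the film-strip carrier off the sloping reading rest and lay it flat, same side up, on the light panel, about a finger's breadth or more clear of both fences, and let go of it there. Then gently slide it home into the fence corner, so that one long side lies flush along the far fence and one end lies flush against the side fence. Leave the other things on the table where they are.

Things in the scene. Friction and masses are not known exactly. Their poses are not given: they have to be found in the camera images.
- carrier: Film-strip carrier: rigid black plastic frame with three brown windows, 56 wide (x) by 160 long (y) by 16 mm thick (z), 150 g. Origin: centre of its underside; z points out of its upper face. It starts on the reading rest, long side across the slope, z leaning 32 degrees from vertical towards the low edge. Grip it at the middle, across its 56 mm width (along its x).
- light_panel: Fixed grey panel with white face, 240 (x) by 300 (y) by 10 mm high, flat on the table; origin: centre of its underside. Two aluminium fences, 12 mm wide, stand 14 mm above the face: the far fence along the whole +x edge (inner face at x = 105 mm), the side fence along the +y edge (inner face at y = 135 mm, from x = -45 mm to the far fence). Turned by up to 0.25 rad.
- fence_corner (a point): Inner corner where the two fences meet, at the level of the panel's face; axes as the panel's: +x towards the far fence, +y towards the side fence, z up. The free face lies at negative x and y. A carrier fully home has its origin at x = -28, y = -80, z = 0 mm here, long side along y.
- reading_rest: Fixed plywood rest, 200 mm wide (y), its face rising at 32 degrees from 35 mm above the table at the low edge (-x, towards the robot) to 136 mm at the high edge; origin: centre of its underside. Stops 14 mm wide, 10 mm high, at y = +65 and -65 mm hold the carrier's lower side; a finger fits between. Carrier origin at about x = -31, z = 69 mm in this frame.
- loupe: Black magnifying loupe, 44 mm across and 42 mm tall, standing on the near right part of the light panel; origin: centre of its underside. Bystander.
- slide_mount: Grey slide mount, 50 x 50 x 6 mm, lying on the near left part of the light panel; origin: centre of its underside. Bystander.
- sharpener: Red pencil sharpener, 30 x 26 x 40 mm tall, on the table between the rest and the panel; origin: centre of its underside. Bystander.
- glue_stick: Yellow glue stick, 26 mm across, 70 mm tall, standing on the table between the rest and the panel; origin: centre of its underside. Bystander.
- film_can: Black film can with grey cap, 34 mm across, 52 mm tall, on the table between the rest and the panel; origin: centre of its underside. Bystander.
Things that resemble listed ones, but are neither listed nor needed, are in the scene too. What is shaped like the carrier but yellow is not meant.

How it is judged:
By the outcome, as a careful person would: the job done as asked, in the order asked, and still so for the second after the job is handed in, with the robot touching nothing.
It also fails if it takes over 59 s, if anything falls off the work surface, if the arm or the gripper's body presses on something with over 40 N, if the wrist force passes 120 N, or if a joint passes its speed limit or range.

### The arm

A 7-joint arm with a two-finger parallel gripper is mounted at the origin on the work surface. World frame = base frame: x ahead of the robot, y to its left, z up, the work surface at z = 0. Lengths are in m, angles in rad, forces in N, time in s.
With the tool pointing down it reaches from about 0.425 to 0.8 m from the base axis. Payload 8.3 kg.
Tool frame: the origin (TCP) lies midway between the tips of the shut fingers; the grasp point (between the pads) lies 19 mm behind it (bot.pinch_z is the distance from the TCP to the grasp point, in m); z points along the fingers, y is the line along which they close (so a half turn about z gives the same grasp; the last joint's range is limited). The gripper opens to 85 mm and grips with 20 to 120 N. Pads are 22 mm wide; open, the fingers measure 114 mm over their backs; the gripper's body (76 mm by 85 mm) begins 54 mm behind the grasp point. The pads swing forward as they close: fully open they stand 13 mm farther back than shut.
Start: joints at [-1.33, 0.383, 0.016, 1.37, -0.006, 1.388, -0.046], TCP at [0.187, 0.596, 0.202] pointing down, gripper open.
Joint ranges: [-2.95, 2.95], [-0.25, 2.06], [-1.52, 1.56], [0.18, 2.33], [-1.44, 4.58], [0.02, 2.06], [-3.01, 3.01]. Speed limits (rad/s): [2.39, 2.39, 3.01, 3.01, 3.14, 3.14, 3.14].

### API

Orientations are given as a unit quaternion [x, y, z, w].
In Python, from cell import bot gives the robot as it stands.
- The arm moves only by the tool move_arm, never from a script. Its argument "targets" is a list of rows, each an object with "xyz": the shift along the tool's x, y, z in mm, a list of three; "delta_rot": the turn, a rotation vector about the tool's x, y, z in rad, a list of three; "gripper": the closure, from -1 (fully open) to 1 (shut). In form: [{"xyz": [tx, ty, tz], "delta_rot": [rx, ry, rz], "gripper": gripper}, ...]. A call has 1 to 10 rows; each row shifts and turns the commanded pose from where the row before left it, along the tool's axes as they then stand; what a row does not reach is not made up. A row lasts 1/12 s, in which the tool goes at most 41.7 mm and 7.16 degrees, less where a joint would pass 70% of its speed; a pose out of reach is approached as far as the arm can. A call with a gripper value outside its range is refused whole. The fingers move at their own pace and stop on an object; "grip_force" is the grip in N (left out, the last holds). Time passes only in rows, so rows that do not move let the fingers close. It gives the time, the measured TCP pose, the force, the opening and the grip force at its end, in the units of the state.
- bot.observe(): the state, without advancing time (a new reading comes with each control period).
- bot.camera(name): name is "scene" or "top" or "wrist"; returns a dict with "image" (420x560x3 uint8, red, green, blue), "K" (3x3 intrinsics, pixels), "R" (3x3) and "t" (3): a world point X has camera coordinates R X + t. Camera axes: x right, y down, z forward; pixel columns grow to the right and rows downward; lengths in m; the calibration is good to about 2 mm. A picture is of the moment at which its call begins. There is no depth.
- bot.close_job(): hands the job in; it is judged then, once.
Trained networks look in the newest picture that a camera, given by its name, has taken for a name from the list of things; names that differ only in an ending like _2 or _b are one class to them, and where a whole thing is asked for, a point or a joint stands for the part that bears it (a point fixed in the world has none). Each returns a list of dicts, best first, with "score" (0 to 1); they miss things now and then, are a little off and sometimes report something else, mostly with a low value. They report only what shows in the picture. A call takes as long as a camera call. They do not tell look-alikes from the thing itself.
- bot.trace(camera, thing): "mask" (420x560 bool, what is visible of it) and "position" ([column, row] in pixels, amid what is visible of it).
The state is a dict: "clock": time; "joint_pos": joint angles; "joint_velocities": joint speeds; "tau": joint torques, N m; "eef_pos": TCP position; "tool_rot": TCP orientation; "force": force on the tool from outside, world axes, zero at the start; "moment": the same for the moment, N m; "grip_width": finger opening in m; "grasp_force": force on a finger pad.
Only numpy, scipy, OpenCV 4.12 (cv2) and the standard library are available. Lean on these libraries where they do the work, as an engineer would, in place of code of your own. Each camera call takes 0.05 s, during which the arm holds its last target. There are 200 camera calls.

## Working session

There is one attempt and no reset: what is moved stays moved. The work goes in short steps, Python scripts to look and compute and a tool call to move; the robot and the scene stay as the last step left them, time stands still between calls to the robot, and variables do not carry over. Pictures are saved under pics/ and viewed, at most 10 in all, crops included, and the job is handed in when it is done.

Besides the shell and the picture viewer there is one more tool, called as name(argument=value, ...), one argument or row to a line, values as JSON. move_arm: Moves the arm, as the interface text tells. Its arguments: {"type":"object","properties":{"targets":{"type":"array","items":{"type":"object","properties":{"xyz":{"type":"array","items":{"type":"number"}},"delta_rot":{"type":"array","items":{"type":"number"}},"gripper":{"type":"number"}}}},"grip_force":{"type":"number"}},"required":["targets"]}

```bash
ls; mkdir -p pics; cat > h.py <<'E'
import numpy as np, cv2
from cell import bot
def cam(n,f=None):
    c=bot.camera(n)
    if f: cv2.imwrite('pics/'+f,cv2.cvtColor(np.asarray(c['image']),cv2.COLOR_RGB2BGR))
    return c
def ray(c,p,z):
    K,R,t=map(np.asarray,(c['K'],c['R'],c['t']))
    d=R.T@np.linalg.solve(K,[p[0],p[1],1]); o=-R.T@t
    return o+d*(z-o[2])/d[2]
def proj(c,X):
    K,R,t=map(np.asarray,(c['K'],c['R'],c['t']))
    q=(np.atleast_2d(X)@R.T+t)@K.T
    return q[:,:2]/q[:,2:]
E
python3 - <<'E'
from h import *
a=cam('top','top1.png');b=cam('scene','scene1.png')
im=np.hstack([cv2.imread('pics/top1.png'),cv2.imread('pics/scene1.png')])
for c in (a,b): print(np.round(-np.asarray(c['R']).T@c['t'],3),np.round(c['R'],2).tolist(),np.round(c['K'],0).tolist())
for n in ['carrier','light_panel','reading_rest','fence_corner']:
  for k in ['top','scene']:
    try: print(n,k,[(round(r['score'],2),np.round(r['position']).tolist(),int(r['mask'].sum())) for r in bot.trace(k,n)])
    except Exception as e: print(n,k,e)
print(bot.observe())
E
```

```text
pics
[0.331 0.016 1.557] [[0.03, -1.0, 0.01], [-0.99, -0.03, -0.11], [0.11, -0.01, -0.99]] [[511.0, 0.0, 283.0], [0.0, 511.0, 212.0], [0.0, 0.0, 1.0]]
[1.172 0.687 0.718] [[-0.72, 0.69, 0.02], [0.38, 0.42, -0.82], [-0.57, -0.59, -0.57]] [[453.0, 0.0, 273.0], [0.0, 453.0, 206.0], [0.0, 0.0, 1.0]]
carrier top [(0.74, [371.0, 202.0], 1073), (0.65, [362.0, 274.0], 1002)]
carrier scene [(0.97, [261.0, 163.0], 621), (0.94, [206.0, 167.0], 503)]
light_panel top [(0.56, [212.0, 198.0], 7430)]
light_panel scene []
reading_rest top []
reading_rest scene [(0.68, [183.0, 180.0], 2254)]
fence_corner top [(0.73, [213.0, 201.0], 7274)]
fence_corner scene [(0.93, [332.0, 274.0], 9214), (0.47, [225.0, 241.0], 329)]
{'clock': 0.5, 'joint_pos': array([-1.32988492,  0.38348277,  0.01635132,  1.37016039, -0.00630871,
        1.38819857, -0.046481  ]), 'joint_velocities': array([-0.00033194, -0.00069387,  0.00159373,  0.00064167,  0.00148606,
        0.00018194,  0.00078768]), 'tau': array([-1.44102563e-03, -6.26746488e+01,  8.41033347e-01, -3.71763217e+01,
        1.63055153e-02,  3.62087194e-03, -3.39716905e-05]), 'eef_pos': array([0.18688333, 0.59635071, 0.20239995]), 'tool_rot': array([ 1.51268622e-01,  9.88492687e-01, -9.45463589e-05, -5.32119247e-05]), 'force': array([ 0.78554487, -0.1384982 , -0.29306712]), 'moment': array([ 0.03770259, -0.03082155, -0.01681341]), 'grasp_force': 0.0, 'grip_width': 0.08535753414505064}
```

View pics/top1.png

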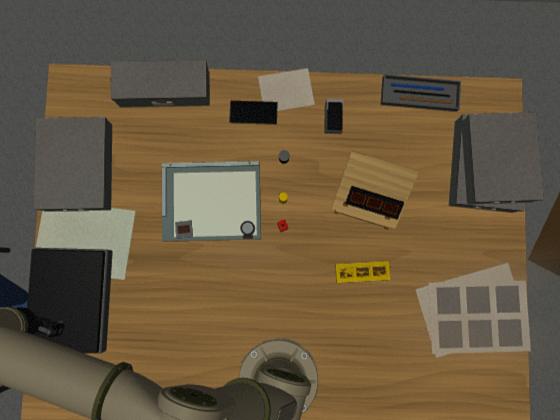

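View pics/scene1.png

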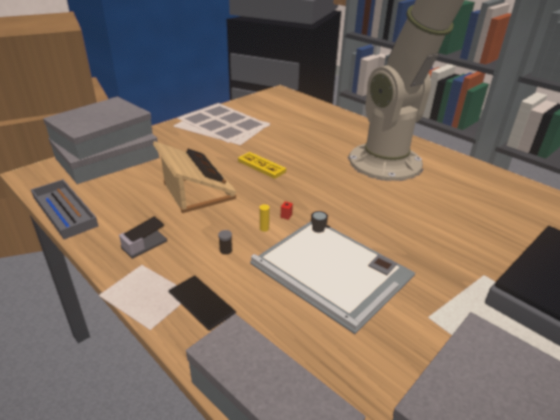

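Top view: the black carrier with brown windows lies on the plywood rest at (373,203). The yellow look-alike lies on the table at (362,272). The panel is at (212,200), with its far fence along the top edge (row 163) and its side fence on the left (column 164). The bystanders are at (284,157), (283,197), (283,226), (248,229) and (184,229). The one meant is the black carrier on the rest; I'll confirm it in an enlarged crop.

```bash
python3 - <<'E'
from h import *
a=cv2.imread('pics/top1.png')
p=cv2.resize(a[145:250,325:425],None,fx=4,fy=4,interpolation=cv2.INTER_CUBIC)
q=cv2.resize(a[150:255,155:270],None,fx=3.4,fy=4,interpolation=cv2.INTER_CUBIC)
cv2.imwrite('pics/crop1.png',np.hstack([p,q]));print(p.shape,q.shape)
c=cam('top');s=cam('scene')
rs=bot.trace('top','carrier')
m=min(rs,key=lambda r:abs(r['position'][1]-202))['mask']
r=cv2.minAreaRect(np.argwhere(m)[:,::-1].astype(np.float32));print(r,cv2.boxPoints(r).tolist())
for b in cv2.boxPoints(r): print(np.round(ray(c,b,.083),4))
rs=bot.trace('top','light_panel')
m=rs[0]['mask'];r=cv2.minAreaRect(np.argwhere(m)[:,::-1].astype(np.float32))
print(r)
for b in cv2.boxPoints(r): print(b,np.round(ray(c,b,.01),4))
for n,z in [('sharpener',.02),('glue_stick',.035),('film_can',.026),('loupe',.031),('slide_mount',.013)]:
  print(n,[(round(r['score'],2),np.round(r['position']).tolist(),np.round(ray(c,r['position'],z),3).tolist()) for r in bot.trace('top',n)])
E
```

```text
(420, 400, 3) (420, 391, 3)
((374.2615051269531, 202.62844848632812), (55.64971160888672, 19.827003479003906), 16.699243545532227) [[344.7615051269531, 204.12844848632812], [350.4587707519531, 185.13763427734375], [403.7615051269531, 201.12844848632812], [398.0642395019531, 220.1192626953125]]
[ 0.5191 -0.1793  0.083 ]
[ 0.5755 -0.1951  0.083 ]
[ 0.5331 -0.3515  0.083 ]
[ 0.4769 -0.3351  0.083 ]
((210.71502685546875, 200.9072265625), (80.54328155517578, 99.72025299072266), 89.14490509033203)
[160.25945 161.38416] [0.6437 0.3799 0.01  ]
[259.9686  159.89597] [0.6578 0.0744 0.01  ]
[261.1706 240.4303] [0.4102 0.0626 0.01  ]
[161.46146 241.91849] [0.3971 0.363  0.01  ]
sharpener [(0.63, [280.0, 224.0], [0.46, 0.006, 0.02])]
glue_stick [(0.66, [280.0, 198.0], [0.537, 0.011, 0.035])]
film_can [(0.59, [284.0, 156.0], [0.667, 0.001, 0.026])]
loupe [(0.73, [245.0, 230.0], [0.438, 0.11, 0.031])]
slide_mount [(0.66, [182.0, 230.0], [0.434, 0.303, 0.013])]
```

View pics/crop1.png

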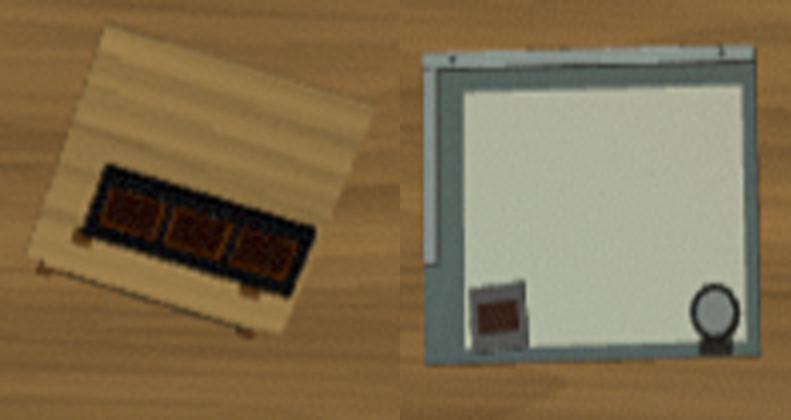

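The crop confirms it: a black frame with three brown windows on the plywood rest, held by the two stops. The panel's fences are at the top (far) and left (side). Next I move to a viewpoint over the panel on the way.

move_arm(
  targets=[
    {"xyz": [-28, -17, -11], "delta_rot": [0, 0, 0], "gripper": -1},
    {"xyz": [-28, -17, -11], "delta_rot": [0, 0, 0], "gripper": -1},
    {"xyz": [-28, -17, -11], "delta_rot": [0, 0, 0], "gripper": -1},
    {"xyz": [-28, -17, -11], "delta_rot": [0, 0, 0], "gripper": -1},
    {"xyz": [-28, -17, -11], "delta_rot": [0, 0, 0], "gripper": -1},
    {"xyz": [-28, -17, -11], "delta_rot": [0, 0, 0], "gripper": -1},
    {"xyz": [-28, -17, -11], "delta_rot": [0, 0, 0], "gripper": -1},
    {"xyz": [-28, -17, -11], "delta_rot": [0, 0, 0], "gripper": -1},
    {"xyz": [-28, -17, -11], "delta_rot": [0, 0, 0], "gripper": -1},
    {"xyz": [-28, -17, -11], "delta_rot": [0, 0, 0], "gripper": -1},
  ],
)

```text
clock: 1.78
eef_pos: [0.4041, 0.349, 0.3133]
tool_rot: [0.151, 0.988, 0.0, 0.0]
force: [0.2, 0.0, 0.4]
grip_width: 0.0856
grasp_force: 0.0
```

move_arm(
  targets=[
    {"xyz": [-28, -17, -11], "delta_rot": [0, 0, 0], "gripper": -1},
    {"xyz": [-28, -17, -11], "delta_rot": [0, 0, 0], "gripper": -1},
    {"xyz": [-28, -17, -11], "delta_rot": [0, 0, 0], "gripper": -1},
    {"xyz": [-28, -17, -11], "delta_rot": [0, 0, 0], "gripper": -1},
    {"xyz": [0, 0, 0], "delta_rot": [0, 0, 0.11], "gripper": -1},
    {"xyz": [0, 0, 0], "delta_rot": [0, 0, 0.11], "gripper": -1},
    {"xyz": [0, 0, 0], "delta_rot": [0, 0, 0.11], "gripper": -1},
    {"xyz": [0, 0, 0], "delta_rot": [0, 0, 0.11], "gripper": -1},
    {"xyz": [0, 0, 0], "delta_rot": [0, 0, 0], "gripper": -1},
    {"xyz": [0, 0, 0], "delta_rot": [0, 0, 0], "gripper": -1},
  ],
)

```text
clock: 2.62
eef_pos: [0.4898, 0.2521, 0.3565]
tool_rot: [0.362, 0.932, -0.0, 0.0]
force: [1.0, 1.2, 0.1]
grip_width: 0.0855
grasp_force: 0.0
```

```bash
python3 - <<'E'
from h import *
c=cam('wrist','w1.png'); o=bot.observe()
print(o['clock'],o['eef_pos'],o['tool_rot'],o['joint_pos'])
print(np.round(-c['R'].T@c['t'],3),np.round(c['R'],3).tolist(),np.round(c['K']).tolist())
np.savez('w1.npz',K=c['K'],R=c['R'],t=c['t'])
E
```

```text
2.6667 [0.48972733 0.25209397 0.3565315 ] [ 3.61446580e-01  9.32392819e-01  1.31064111e-05 -1.03410959e-05] [-0.81637405  0.20128341  0.35378785  1.28255979 -0.06969474  1.66966629
  0.35510412]
[0.434 0.305 0.528] [[0.674, 0.739, -0.0], [0.705, -0.643, 0.298], [0.22, -0.201, -0.955]] [[371.0, 0.0, 282.0], [0.0, 371.0, 206.0], [0.0, 0.0, 1.0]]
```

View pics/w1.png

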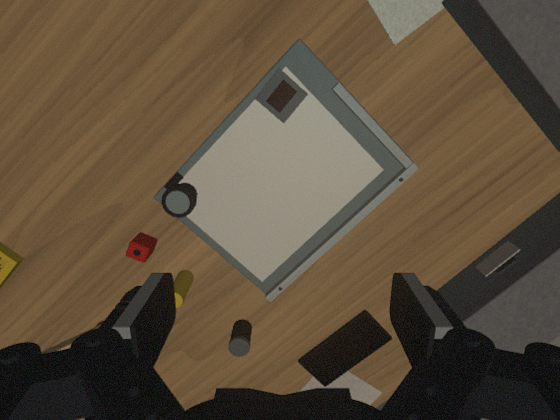

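The wrist view shows the whole panel: outer corners near-left at (300,40), near-right (155,197), far-right (270,299), far-left (416,167). I fit its pose from these points.

```bash
cat >> h.py <<'E'
from scipy.optimize import least_squares
def P2(v,L):
    L=np.atleast_2d(L).astype(float);c,s=np.cos(v[2]),np.sin(v[2]);o=L.copy()
    o[:,0]=v[0]+c*L[:,0]-s*L[:,1];o[:,1]=v[1]+s*L[:,0]+c*L[:,1];return o
E
python3 - <<'E'
from h import *
c=np.load('w1.npz'); im=cv2.imread('pics/w1.png')
g=cv2.cvtColor(im,cv2.COLOR_BGR2GRAY)
px=np.float32([[300,40],[155,197],[270,299],[416,167]]).reshape(-1,1,2)
q=cv2.cornerSubPix(g,px.copy(),(4,4),(-1,-1),(3,50,.01)).reshape(-1,2);print(q)
L=np.array([[-.12,.15,.01],[-.12,-.15,.01],[.117+.003,-.15,.024],[.12,.15,.024]])
L[2:,0]=.117
f=lambda v:(proj(c,P2(v,L))-px.reshape(-1,2)).ravel()
r=least_squares(f,[.53,.22,.05],loss='soft_l1');print('wrist',r.x,np.round(f(r.x),1))
# top
d=cam('top'); pt=np.array([[162.1,241],[260.9,238.75],[259.1,161.75],[162.06,163.5]])
f2=lambda v:(proj(d,P2(v,L))-pt).ravel()
r2=least_squares(f2,[.53,.22,.05],loss='soft_l1');print('top',r2.x,np.round(f2(r2.x),1))
for n,v in(('w',r.x),('t',r2.x)): print(n,'corner',P2(v,[[.105,.135,.01]]))
# overlay
I=np.array([[.105,-.15,.024],[.105,.135,.024],[-.045,.135,.024],[-.045,.147,.024],[.117,.147,.024]])
E=cv2.polylines(im.copy(),[np.int32(np.round(proj(c,P2(r.x,I))*16))],False,(0,0,255),1,cv2.LINE_AA,4)
E=cv2.polylines(E,[np.int32(np.round(proj(c,P2(r.x,L))*16))],True,(0,255,0),1,cv2.LINE_AA,4)
cv2.imwrite('pics/w1o.png',cv2.resize(E[20:310,140:430],None,fx=2,fy=2,interpolation=cv2.INTER_CUBIC))
E
```

```text
[[298.7036   37.70108]
 [152.64458 196.56061]
 [270.      299.     ]
 [418.35544 167.98679]]
wrist [0.52850731 0.22210346 0.05293279] [-0.  -3.  -2.2  0.4 -0.1  4.1  5.2  0.2]
top [0.52620821 0.21812308 0.04950315] [-0.3  0.3  0.4  0.5  0.7 -0.5 -0.9 -0.4]
w corner [[0.62621766 0.36246973 0.01      ]]
t corner [[0.62439939 0.35815341 0.01      ]]
```

View pics/w1o.png

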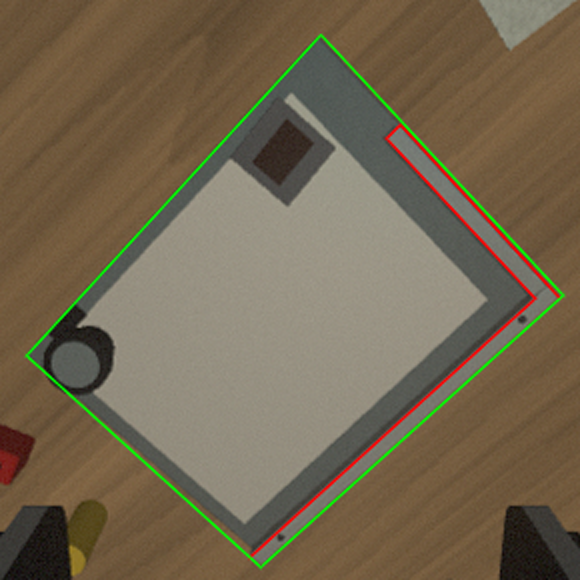

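The overlay fits well: near-left corner, fences and near-right corner are all within about a pixel. Now to the rest.

move_arm(
  targets=[
    {"xyz": [-25, -29.5, 0], "delta_rot": [0, 0, 0], "gripper": -1},
    {"xyz": [-25, -29.5, 0], "delta_rot": [0, 0, 0], "gripper": -1},
    {"xyz": [-25, -29.5, 0], "delta_rot": [0, 0, 0], "gripper": -1},
    {"xyz": [-25, -29.5, 0], "delta_rot": [0, 0, 0], "gripper": -1},
    {"xyz": [-25, -29.5, 0], "delta_rot": [0, 0, 0], "gripper": -1},
    {"xyz": [-25, -29.5, 0], "delta_rot": [0, 0, 0], "gripper": -1},
    {"xyz": [-25, -29.5, 0], "delta_rot": [0, 0, 0], "gripper": -1},
    {"xyz": [-25, -29.5, 0], "delta_rot": [0, 0, 0], "gripper": -1},
    {"xyz": [-25, -29.5, 0], "delta_rot": [0, 0, 0], "gripper": -1},
    {"xyz": [-25, -29.5, 0], "delta_rot": [0, 0, 0], "gripper": -1},
  ],
)

```text
clock: 3.55
eef_pos: [0.4735, -0.1362, 0.3569]
tool_rot: [0.362, 0.932, 0.0, 0.0]
force: [1.0, -0.5, 0.5]
grip_width: 0.0852
grasp_force: 0.0
```

move_arm(
  targets=[
    {"xyz": [-25, -29.5, 0], "delta_rot": [0, 0, 0], "gripper": -1},
    {"xyz": [-25, -29.5, 0], "delta_rot": [0, 0, 0], "gripper": -1},
    {"xyz": [-25, -29.5, 0], "delta_rot": [0, 0, 0], "gripper": -1},
    {"xyz": [0, 0, 0], "delta_rot": [0, 0, 0.1], "gripper": -1},
    {"xyz": [0, 0, 0], "delta_rot": [0, 0, 0.1], "gripper": -1},
    {"xyz": [0, 0, 0], "delta_rot": [0, 0, 0.1], "gripper": -1},
    {"xyz": [0, 0, 0], "delta_rot": [0, 0, 0.1], "gripper": -1},
    {"xyz": [0, 0, 0], "delta_rot": [0, 0, 0.1], "gripper": -1},
    {"xyz": [0, 0, 0], "delta_rot": [0, 0, 0.1], "gripper": -1},
    {"xyz": [0, 0, 0], "delta_rot": [0, 0, 0.1], "gripper": -1},
  ],
)

```text
clock: 4.38
eef_pos: [0.4693, -0.2502, 0.3565]
tool_rot: [0.662, 0.75, 0.0, 0.0]
force: [0.0, 0.1, -0.2]
grip_width: 0.0852
grasp_force: 0.0
```

move_arm(
  targets=[
    {"xyz": [0, 0, 0], "delta_rot": [0, 0, 0.1], "gripper": -1},
    {"xyz": [0, 0, 0], "delta_rot": [0, 0, 0.1], "gripper": -1},
    {"xyz": [0, 0, 0], "delta_rot": [0, 0, 0.1], "gripper": -1},
    {"xyz": [0, 0, 0], "delta_rot": [0, 0, 0.1], "gripper": -1},
    {"xyz": [0, 0, 0], "delta_rot": [-0.112, 0, 0], "gripper": -1},
    {"xyz": [0, 0, 0], "delta_rot": [-0.112, 0, 0], "gripper": -1},
    {"xyz": [0, 0, 0], "delta_rot": [-0.112, 0, 0], "gripper": -1},
    {"xyz": [0, 0, 0], "delta_rot": [-0.112, 0, 0], "gripper": -1},
    {"xyz": [0, 0, 0], "delta_rot": [-0.11, 0, 0], "gripper": -1},
    {"xyz": [0, 0, 0], "delta_rot": [0, 0, 0], "gripper": -1},
  ],
)

```text
clock: 5.22
eef_pos: [0.4665, -0.2521, 0.3582]
tool_rot: [0.782, 0.593, 0.121, 0.152]
force: [0.2, -2.0, -0.1]
grip_width: 0.0857
grasp_force: 0.0
```

```bash
python3 - <<'E'
from h import *
from scipy.spatial.transform import Rotation as Ro
c=cam('wrist','w2.png'); o=bot.observe()
np.savez('w2.npz',K=c['K'],R=c['R'],t=c['t'])
print(o['eef_pos'],np.round(Ro.from_quat(o['tool_rot']).as_matrix(),3).tolist())
for r in bot.trace('wrist','carrier'):
  m=r['mask'];cs,_=cv2.findContours(m.astype(np.uint8),0,2);k=max(cs,key=cv2.contourArea)
  b=cv2.minAreaRect(k);print(r['score'],r['position'],m.sum(),np.round(cv2.boxPoints(b),1).tolist())
  np.save('m%d.npy'%round(r['position'][0]),m)
E
```

```text
[ 0.46662502 -0.25265364  0.35757998] [[0.27, 0.891, 0.366], [0.963, -0.253, -0.095], [0.008, 0.378, -0.926]]
0.76 [242.7, 151.3] 6161 [[214.89999389648438, 88.0], [263.8999938964844, 87.0], [266.6000061035156, 219.89999389648438], [217.60000610351562, 220.89999389648438]]
```

View pics/w2.png

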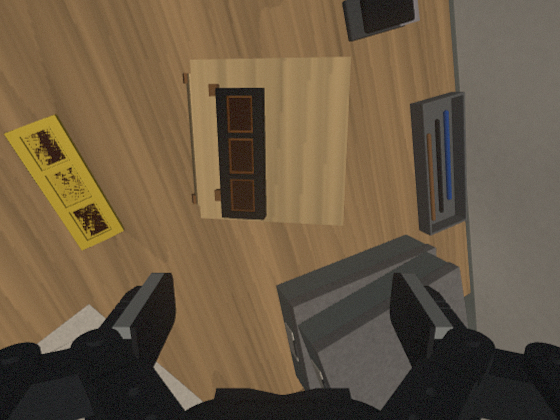

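The wrist view shows the carrier's top face with corners at about (216,88), (265,88), (266,219) and (219,219). The rest's low edge and stops are at its left, and the yellow look-alike is at (65,182).

```bash
cat >> h.py <<'E'
from scipy.spatial.transform import Rotation as Ro
def Rc(yaw): return Ro.from_euler('ZY',[yaw,-np.radians(32)]).as_matrix()
E
python3 - <<'E'
from h import *
from scipy.optimize import minimize
import glob
c=np.load('w2.npz'); im=cv2.imread('pics/w2.png')
dark=(im.max(2)<75)|(( im[...,2]<95)&(im[...,1]<55))
m=dark[70:240,205:280]; n,l,s,_=cv2.connectedComponentsWithStats(m.astype(np.uint8))
k=1+np.argmax(s[1:,4]); M=np.zeros(dark.shape,np.uint8); M[70:240,205:280]=(l==k); print(s[k]+[205,70,0,0,0])
M=cv2.morphologyEx(M,cv2.MORPH_CLOSE,np.ones((9,9)));M=cv2.morphologyEx(M,cv2.MORPH_OPEN,np.ones((7,7)))
B=np.array([[x,y,z] for x in(-.028,.028) for y in(-.08,.08) for z in (0,.016)])
def hull(cam_,v): return cv2.convexHull(np.float32(proj(cam_,B@Rc(v[2]).T+[v[0],v[1],.069])))
def ren(h,S=4):
    z=np.zeros((420*1,560*1),np.uint8); big=np.zeros((420*S,560*S),np.uint8)
    cv2.fillPoly(big,[np.int32(np.round((h+.5)*S*16-8))],255,cv2.LINE_AA,4)
    return cv2.resize(big,(560,420),interpolation=cv2.INTER_AREA)/255.
def cost(v): r=ren(hull(c,v)); return np.abs(r-M).sum()
best=minimize(cost,[.534,-.267,-.265],method='Nelder-Mead',options=dict(initial_simplex=np.array([[.534,-.267,-.265],[.544,-.267,-.265],[.534,-.257,-.265],[.534,-.267,-.22]]),xatol=1e-4,fatol=1))
print('wrist',best.x,best.fun,M.sum()); v=best.x
d=cam('top');t=cv2.imread('pics/top1.png')
print('top pred centre',proj(d,np.array([v[0],v[1],.069])+.016*Rc(v[2])[:,2]),'mask 374.3 202.6')
print('joints',np.round(bot.observe()['joint_pos'],3), Ro.from_quat(bot.observe()['tool_rot']).as_matrix()[:,2])
E=cv2.polylines(im.copy(),[np.int32(np.round(hull(c,v)*16))],True,(0,255,0),1,cv2.LINE_AA,4)
cv2.imwrite('pics/w2o.png',cv2.resize(E[40:240,170:370],None,fx=3,fy=3,interpolation=cv2.INTER_CUBIC))
E
```

```text
[ 215   87   51  133 5877]
wrist [ 0.53089498 -0.26651402 -0.27039327] 261.4705882352941 6041
top pred centre [[373.85518207 203.77361622]] mask 374.3 202.6
joints [-0.226 -0.236  0.589  1.717  0.09   1.239  0.088] [ 0.36326409 -0.09460082 -0.92687102]
```

View pics/w2o.png

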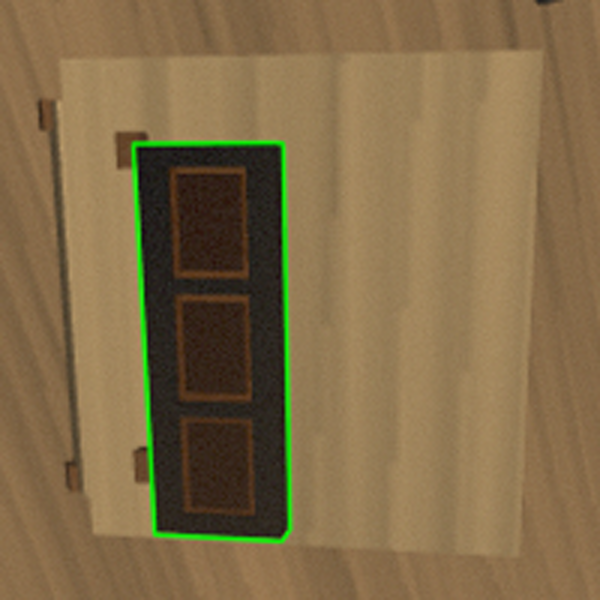

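The fit hugs the carrier (face spanning x 137–287, y 143–540 in the crop). The tilt stopped short because joint 2 reached its limit up here, so I descend first and finish the tilt lower.

move_arm(
  targets=[
    {"xyz": [0.4, -10.5, 34], "delta_rot": [0, 0, 0], "gripper": -1},
    {"xyz": [0.4, -10.5, 34], "delta_rot": [0, 0, 0], "gripper": -1},
    {"xyz": [0.4, -10.5, 34], "delta_rot": [0, 0, 0], "gripper": -1},
    {"xyz": [0.4, -10.5, 34], "delta_rot": [0, 0, 0], "gripper": -1},
    {"xyz": [0.4, -10.5, 34], "delta_rot": [0, 0, 0], "gripper": -1},
    {"xyz": [0.4, -10.5, 34], "delta_rot": [0, 0, 0], "gripper": -1},
    {"xyz": [0, 0, 0], "delta_rot": [-0.085, 0, 0], "gripper": -1},
    {"xyz": [0, 0, 0], "delta_rot": [-0.085, 0, 0], "gripper": -1},
    {"xyz": [0, 0, 0], "delta_rot": [0, 0, 0], "gripper": -1},
    {"xyz": [0, 0, 0], "delta_rot": [0, 0, 0], "gripper": -1},
  ],
)

```text
clock: 6.2
eef_pos: [0.4871, -0.2505, 0.1432]
tool_rot: [0.766, 0.582, 0.168, 0.214]
force: [0.3, -0.4, 0.7]
grip_width: 0.0855
grasp_force: 0.0
```

```bash
cat >> h.py <<'E'
def goto(p,R):
    """tool-frame mm shift, rotvec from the measured pose to (p,R)"""
    o=bot.observe();A=Ro.from_quat(o['tool_rot']).as_matrix()
    print('t',round(o['clock'],2),'pos',np.round(o['eef_pos'],4),'F',np.round(o['force'],1),'J',np.round(o['joint_pos'],2),'w',round(o['grip_width'],4))
    print('shift mm',np.round(A.T@(np.asarray(p)-o['eef_pos'])*1e3,1),'rot',np.round(Ro.from_matrix(A.T@R).as_rotvec(),4))
def tool(yc,z):
    x=np.cross(yc,z);return np.c_[x,yc,z]
E
cat > g.py <<'E'
from h import *
R=Rc(-.270);T=tool(R[:,0],-R[:,2])
o=np.array([.532,-.2662,.069])
goto(o+.0*R[:,2],T)
E
python3 g.py
```

```text
t 6.2 pos [ 0.4871 -0.2505  0.1432] F [ 0.3 -0.4  0.7] J [-0.23 -0.19  0.68  2.23  0.    0.52  0.21] w 0.0855
shift mm [-3.8  1.5 88. ] rot [-0.0069 -0.0074 -0.0034]
```

move_arm(
  targets=[
    {"xyz": [-3.8, 1.5, 0], "delta_rot": [-0.007, -0.007, -0.003], "gripper": -1},
    {"xyz": [0, 0, 20], "delta_rot": [0, 0, 0], "gripper": -1},
    {"xyz": [0, 0, 20], "delta_rot": [0, 0, 0], "gripper": -1},
    {"xyz": [0, 0, 20], "delta_rot": [0, 0, 0], "gripper": -1},
    {"xyz": [0, 0, 10], "delta_rot": [0, 0, 0], "gripper": -1},
    {"xyz": [0, 0, 10], "delta_rot": [0, 0, 0], "gripper": -1},
    {"xyz": [0, 0, 0], "delta_rot": [0, 0, 0], "gripper": -1},
  ],
)

```text
clock: 6.78
eef_pos: [0.5313, -0.267, 0.0779]
tool_rot: [0.764, 0.582, 0.168, 0.221]
force: [-0.4, 1.1, -0.1]
grip_width: 0.0854
grasp_force: 0.0
```

```bash
python3 g.py
```

```text
t 6.78 pos [ 0.5313 -0.267   0.0779] F [-0.4  1.1 -0.1] J [-0.32  0.1   0.85  2.22 -0.6   0.36  0.75] w 0.0854
shift mm [ 1.  -4.4  7.8] rot [0.0045 0.0008 0.0015]
```

move_arm(
  targets=[
    {"xyz": [1, -4.4, 3], "delta_rot": [0.0045, 0, 0], "gripper": -1},
    {"xyz": [0, 0, 3], "delta_rot": [0, 0, 0], "gripper": -1},
    {"xyz": [0, 0, 0], "delta_rot": [0, 0, 0], "gripper": -1},
    {"xyz": [0, 0, 0], "delta_rot": [0, 0, 0], "gripper": -1},
  ],
)

```text
clock: 7.12
eef_pos: [0.529, -0.2662, 0.0711]
tool_rot: [0.766, 0.581, 0.167, 0.22]
force: [-0.3, -0.7, 0.3]
grip_width: 0.0854
grasp_force: 0.0
```

```bash
python3 g.py
```

```text
t 7.12 pos [ 0.529  -0.2662  0.0711] F [-0.3 -0.7  0.3] J [-0.3   0.11  0.83  2.22 -0.63  0.36  0.78] w 0.0854
shift mm [0.8 1.3 3.3] rot [ 0.0012  0.0005 -0.0021]
```

move_arm(
  targets=[
    {"xyz": [0.5, 1.3, 2.5], "delta_rot": [0, 0, 0], "gripper": -1},
    {"xyz": [0, 0, 0], "delta_rot": [0, 0, 0], "gripper": 0.1},
    {"xyz": [0, 0, 0], "delta_rot": [0, 0, 0], "gripper": 0.1},
    {"xyz": [0, 0, 0], "delta_rot": [0, 0, 0], "gripper": 0.1},
    {"xyz": [0, 0, 0], "delta_rot": [0, 0, 0], "gripper": 0.1},
    {"xyz": [0, 0, 0], "delta_rot": [0, 0, 0], "gripper": 0.1},
    {"xyz": [0, 0, 0], "delta_rot": [0, 0, 0], "gripper": 0.1},
    {"xyz": [0, 0, 0], "delta_rot": [0, 0, 0], "gripper": 0.1},
    {"xyz": [0, 0, 0], "delta_rot": [0, 0, 0], "gripper": 0.1},
  ],
  grip_force=40,
)

```text
clock: 7.87
eef_pos: [0.5308, -0.2661, 0.0686]
tool_rot: [0.766, 0.581, 0.167, 0.219]
force: [0.1, -0.5, -0.2]
grip_width: 0.0386
grasp_force: 0.0
```

```bash
python3 g.py
```

```text
t 7.87 pos [ 0.5308 -0.2661  0.0686] F [ 0.1 -0.5 -0.2] J [-0.29  0.12  0.83  2.22 -0.66  0.36  0.8 ] w 0.0386
shift mm [0.2 1.2 0.3] rot [-0.0001  0.0007 -0.0023]
```

```bash
python3 - <<'E'
from h import *
a=cam('wrist','w3.png');b=cam('scene','s3.png')
w=cv2.imread('pics/w3.png');s=cv2.imread('pics/s3.png')[110:230,130:330]
s=cv2.resize(s,(640*480//600,288),interpolation=cv2.INTER_CUBIC)
w=cv2.resize(w,(400,300)); s=cv2.resize(s,(400,300))
cv2.imwrite('pics/w3c.png',np.hstack([w,s]))
E
```

```text
(no output)
```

View pics/w3c.png

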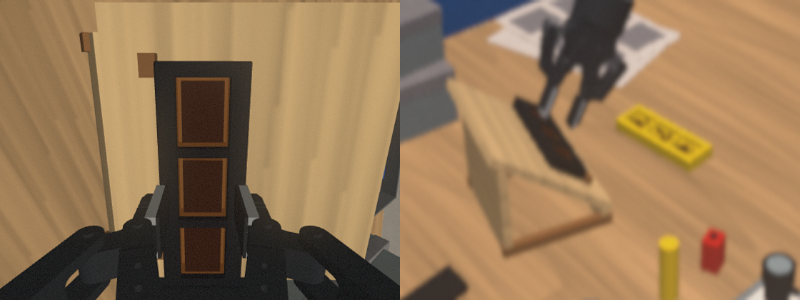

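```bash
python3 - <<'E'
from h import *
from scipy.optimize import minimize
im=cv2.imread('pics/w3.png'); c=cam('wrist')
dark=(im.max(2)<75)|((im[...,2]<110)&(im[...,1]<62))
A=np.zeros(dark.shape,np.uint8);A[60:235,190:375]=1
M=cv2.morphologyEx((dark&(A>0)).astype(np.uint8),cv2.MORPH_CLOSE,np.ones((15,15)));M=cv2.morphologyEx(M,cv2.MORPH_OPEN,np.ones((9,9)))&A
for r in (100,150,200,230): k=np.flatnonzero(M[r]);print(r,k.min(),k.max())
print('top row',np.flatnonzero(M[:,280])[:1])
B=np.array([[x,y,z] for x in(-.028,.028) for y in(-.08,.08) for z in (0,.016)])
def hull(v): return cv2.convexHull(np.float32(proj(c,B@Rc(v[2]).T+[v[0],v[1],v[3]])))
def ren(h,S=4):
    big=np.zeros((420*S,560*S),np.uint8)
    cv2.fillPoly(big,[np.int32(np.round((h+.5)*S*16-8))],255,cv2.LINE_AA,4)
    return cv2.resize(big,(560,420),interpolation=cv2.INTER_AREA)/255.
cost=lambda v:np.abs(ren(hull(v))-M)[A>0].sum()
x0=np.array([.532,-.2662,-.27,.069])
for dz in (0,-.01,.01):
  s=x0+[0,0,0,dz]
  b=minimize(cost,s,method='Nelder-Mead',options=dict(initial_simplex=np.vstack([s]+[s+np.eye(4)[i]*[.01,.01,.05,.008][i] for i in range(4)]),maxiter=600,xatol=1e-5,fatol=.5))
  R=Rc(b.x[2]);o=bot.observe()
  print(np.round(b.x,4),b.fun,M.sum(),'TCP in carrier mm',np.round(R.T@(o['eef_pos']-b.x[[0,1,3]])*1e3,1))
print(proj(c,o['eef_pos']))
g=cv2.cvtColor(im,cv2.COLOR_BGR2GRAY)
for r in (265,285,305): print(r,g[r,195:370:3].tolist())
E
```

```text
100 215 351
150 218 348
200 221 346
230 222 344
top row [86]
[ 0.5328 -0.2673 -0.2711  0.0659] 87.21176470588236 19378 TCP in carrier mm [-0.4  0.6  3.5]
[ 0.5328 -0.2674 -0.2704  0.0659] 94.01960784313727 19378 TCP in carrier mm [-0.4  0.7  3.5]
[ 0.5328 -0.2673 -0.2713  0.0659] 87.2156862745098 19378 TCP in carrier mm [-0.4  0.6  3.5]
[[282.44605054 251.78432012]]
265 [164, 167, 165, 166, 168, 169, 167, 153, 92, 92, 93, 90, 40, 37, 44, 43, 32, 39, 40, 76, 80, 35, 39, 32, 37, 45, 36, 39, 33, 42, 35, 45, 36, 38, 42, 31, 35, 37, 40, 85, 72, 29, 41, 42, 45, 38, 34, 82, 90, 88, 89, 109, 144, 151, 152, 149, 146, 150, 153]
285 [77, 47, 43, 45, 43, 93, 90, 93, 88, 90, 38, 40, 37, 37, 41, 33, 41, 39, 36, 76, 81, 42, 42, 35, 32, 34, 38, 35, 39, 37, 38, 44, 38, 32, 39, 29, 38, 38, 38, 78, 62, 28, 34, 34, 42, 32, 36, 32, 37, 77, 87, 91, 91, 91, 42, 45, 45, 49, 51]
305 [40, 38, 45, 107, 136, 137, 137, 138, 47, 44, 33, 32, 32, 37, 33, 38, 35, 36, 38, 25, 35, 25, 27, 20, 18, 23, 25, 15, 25, 27, 27, 30, 27, 27, 32, 24, 22, 27, 22, 31, 21, 31, 32, 34, 38, 22, 17, 29, 34, 34, 47, 140, 135, 136, 138, 112, 48, 39, 41]
```

```bash
python3 - <<'E'
from h import *
c=cam('scene');w=cam('wrist');o=bot.observe();A=Ro.from_quat(o['tool_rot']).as_matrix()
print('scene obs tips (204,152) (217.5,158.8); wrist obs inner tip cols 231/336 row ~260')
for d in (0,3,10,20,30,40,50):
  T=np.array([[0,s*.0193,-d/1e3] for s in(-1,1)]);Q=np.array([[.011,s*.0193,-d/1e3] for s in(-1,1)])
  print(d,np.round(proj(c,o['eef_pos']+T@A.T),0).tolist(),np.round(proj(w,o['eef_pos']+Q@A.T),0).tolist())
print(bot.pinch_z)
s=cv2.imread('pics/s3.png')[120:190,180:260]; w3=cv2.imread('pics/w3.png')[190:350,170:400]
cv2.imwrite('pics/c4.png',np.hstack([cv2.resize(s,(400,350),interpolation=cv2.INTER_CUBIC),cv2.resize(w3,(400,350),interpolation=cv2.INTER_CUBIC)]))
E
```

```text
scene obs tips (204,152) (217.5,158.8); wrist obs inner tip cols 231/336 row ~260
0 [[208.0, 169.0], [197.0, 165.0]] [[243.0, 231.0], [322.0, 231.0]]
3 [[209.0, 168.0], [197.0, 164.0]] [[243.0, 234.0], [322.0, 234.0]]
10 [[210.0, 166.0], [199.0, 162.0]] [[241.0, 239.0], [324.0, 239.0]]
20 [[211.0, 163.0], [200.0, 159.0]] [[239.0, 248.0], [326.0, 248.0]]
30 [[213.0, 160.0], [202.0, 156.0]] [[236.0, 257.0], [329.0, 257.0]]
40 [[214.0, 157.0], [203.0, 153.0]] [[233.0, 268.0], [332.0, 268.0]]
50 [[216.0, 154.0], [205.0, 150.0]] [[230.0, 281.0], [335.0, 281.0]]
0.0187
```

View pics/c4.png

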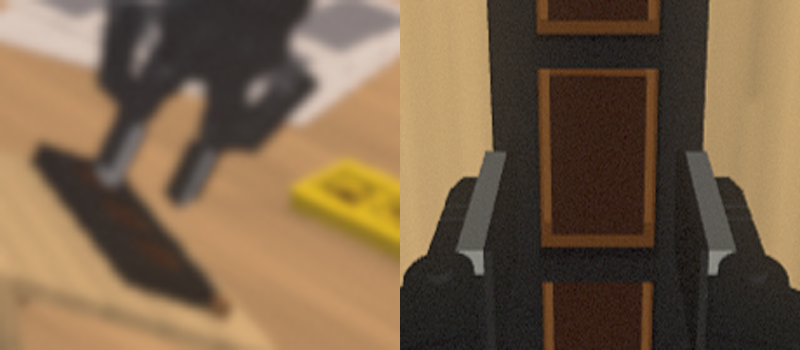

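The right crop (pads at (490,200) and (710,200)) and the scene crop (tips at (112,180) and (183,203)) both show the fingertips hanging about 30 mm above where the reported TCP puts them, so the fingers closed above the carrier without touching it. I open and go about 30 mm deeper, watching the force.

move_arm(
  targets=[
    {"xyz": [0, 0, 0], "delta_rot": [0, 0, 0], "gripper": -1},
    {"xyz": [0, 0, 0], "delta_rot": [0, 0, 0], "gripper": -1},
    {"xyz": [0, 0, 0], "delta_rot": [0, 0, 0], "gripper": -1},
    {"xyz": [0, 0, 0], "delta_rot": [0, 0, 0], "gripper": -1},
    {"xyz": [0, 0, 0], "delta_rot": [0, 0, 0], "gripper": -1},
    {"xyz": [0, 0, 0], "delta_rot": [0, 0, 0], "gripper": -1},
    {"xyz": [-0.6, 0.4, 10], "delta_rot": [0, 0, 0], "gripper": -1},
    {"xyz": [0, 0, 10], "delta_rot": [0, 0, 0], "gripper": -1},
    {"xyz": [0, 0, 5], "delta_rot": [0, 0, 0], "gripper": -1},
    {"xyz": [0, 0, 0], "delta_rot": [0, 0, 0], "gripper": -1},
  ],
)

```text
clock: 8.95
eef_pos: [0.5437, -0.2702, 0.0466]
tool_rot: [0.766, 0.581, 0.166, 0.219]
force: [-0.1, -0.4, 0.4]
grip_width: 0.0852
grasp_force: 0.0
```

```bash
cat > g.py <<'E'
from h import *
R=Rc(-.271);T=tool(R[:,0],-R[:,2])
o=np.array([.5328,-.2673,.0659])
goto(o-.030*R[:,2],T)
E
python3 g.py; python3 -c "
from h import *
cam('wrist','w5.png');g=cv2.cvtColor(cv2.imread('pics/w5.png'),6)
for r in (240,255,265,275,285,300): print(r,g[r,130:440:6].tolist())
"
```

```text
t 8.95 pos [ 0.5437 -0.2702  0.0466] F [-0.1 -0.4  0.4] J [-0.19  0.21  0.73  2.2  -0.85  0.34  0.97] w 0.0852
shift mm [-0.2  0.7  7.7] rot [-0.0015  0.0003 -0.001 ]
240 [141, 172, 175, 176, 174, 170, 173, 169, 173, 168, 174, 173, 176, 170, 48, 51, 44, 46, 47, 38, 38, 40, 36, 25, 32, 41, 31, 33, 38, 36, 34, 35, 42, 32, 47, 44, 51, 50, 138, 158, 157, 158, 153, 147, 151, 160, 164, 172, 173, 168, 162, 165]
255 [93, 167, 172, 175, 177, 174, 168, 170, 171, 169, 171, 176, 173, 169, 43, 48, 47, 42, 48, 48, 90, 41, 38, 41, 38, 39, 41, 40, 35, 30, 39, 41, 67, 38, 42, 46, 43, 50, 160, 156, 157, 154, 151, 145, 155, 159, 167, 169, 165, 168, 162, 162]
265 [99, 171, 172, 175, 178, 171, 170, 168, 172, 167, 172, 173, 171, 170, 46, 52, 46, 47, 44, 47, 90, 43, 38, 38, 41, 38, 45, 35, 34, 43, 35, 50, 69, 36, 41, 46, 50, 48, 161, 155, 156, 154, 157, 156, 157, 161, 166, 171, 170, 169, 162, 160]
275 [92, 168, 171, 175, 97, 97, 47, 119, 170, 174, 169, 173, 174, 170, 36, 41, 45, 43, 41, 47, 90, 42, 39, 31, 39, 38, 43, 38, 40, 33, 39, 64, 65, 43, 43, 44, 45, 49, 156, 155, 152, 154, 152, 156, 45, 47, 97, 101, 169, 162, 162, 157]
285 [91, 126, 123, 95, 95, 43, 45, 40, 170, 174, 167, 177, 174, 172, 54, 45, 48, 47, 46, 38, 87, 41, 38, 40, 38, 37, 36, 39, 38, 40, 35, 69, 62, 45, 43, 48, 40, 48, 155, 151, 153, 148, 155, 156, 44, 48, 47, 94, 101, 140, 163, 155]
300 [43, 95, 96, 36, 39, 38, 47, 40, 169, 168, 169, 174, 172, 172, 153, 45, 41, 45, 41, 37, 89, 43, 38, 41, 36, 35, 31, 34, 27, 37, 43, 91, 61, 41, 46, 46, 46, 47, 154, 154, 154, 151, 158, 157, 46, 41, 46, 48, 69, 96, 94, 49]
```

move_arm(
  targets=[
    {"xyz": [0, 0.7, 4], "delta_rot": [0, 0, 0], "gripper": -1},
    {"xyz": [0, 0, 0], "delta_rot": [0, 0, 0], "gripper": -0.1},
    {"xyz": [0, 0, 0], "delta_rot": [0, 0, 0], "gripper": 0.1},
    {"xyz": [0, 0, 0], "delta_rot": [0, 0, 0], "gripper": 0.1},
    {"xyz": [0, 0, 0], "delta_rot": [0, 0, 0], "gripper": 0.1},
    {"xyz": [0, 0, 0], "delta_rot": [0, 0, 0], "gripper": 0.1},
    {"xyz": [0, 0, 0], "delta_rot": [0, 0, 0], "gripper": 0.1},
  ],
  grip_force=40,
)

```text
clock: 9.58
eef_pos: [0.5464, -0.2711, 0.045]
tool_rot: [0.766, 0.581, 0.167, 0.219]
force: [-4.3, 1.4, 6.5]
grip_width: 0.0549
grasp_force: 41.9
```

```bash
python3 g.py; python3 -c "
from h import *
c=cam('wrist','w6.png');g=cv2.cvtColor(cv2.imread('pics/w6.png'),6)
for r in (240,255,265,275,285,300): print(r,g[r,170:400:6].tolist())
o=bot.observe();A=Ro.from_quat(o['tool_rot']).as_matrix()
for d in (30,33,36,40): print(d,proj(c,o['eef_pos']+np.array([[.011,s*.028,-d/1e3] for s in (-1,1)])@A.T).round().tolist())
"
```

```text
t 9.58 pos [ 0.5464 -0.2711  0.045 ] F [-4.3  1.4  6.5] J [-0.18  0.21  0.72  2.2  -0.87  0.34  0.99] w 0.0549
shift mm [ 0.  -0.9  4.8] rot [ 0.0004 -0.0001 -0.0017]
240 [180, 177, 180, 183, 181, 178, 164, 50, 46, 51, 43, 39, 41, 39, 37, 38, 37, 38, 39, 35, 33, 38, 40, 37, 29, 43, 43, 40, 45, 46, 52, 60, 162, 163, 160, 161, 155, 155, 165]
255 [178, 178, 176, 183, 183, 179, 175, 47, 49, 49, 41, 43, 71, 86, 44, 43, 39, 34, 42, 35, 38, 35, 36, 38, 32, 82, 42, 49, 47, 49, 49, 111, 161, 161, 163, 155, 150, 158, 167]
265 [175, 180, 178, 181, 183, 105, 98, 51, 43, 46, 40, 42, 75, 88, 42, 43, 26, 38, 41, 39, 30, 38, 41, 40, 43, 76, 40, 47, 47, 43, 45, 59, 99, 96, 161, 163, 164, 161, 167]
275 [180, 179, 81, 40, 105, 96, 45, 45, 43, 45, 47, 43, 64, 87, 34, 40, 37, 41, 39, 38, 43, 34, 32, 42, 44, 72, 37, 43, 46, 43, 47, 38, 97, 94, 92, 43, 163, 162, 166]
285 [181, 51, 48, 97, 97, 45, 41, 45, 43, 37, 38, 32, 45, 90, 39, 33, 43, 39, 40, 40, 41, 41, 37, 40, 56, 66, 35, 32, 42, 37, 48, 38, 41, 98, 97, 54, 52, 88, 165]
300 [46, 38, 99, 96, 34, 41, 39, 34, 42, 37, 38, 37, 33, 93, 40, 33, 36, 41, 38, 40, 38, 38, 43, 36, 64, 67, 38, 42, 40, 35, 38, 41, 36, 37, 99, 98, 95, 46, 50]
30 [[215.0, 257.0], [350.0, 258.0]]
33 [[214.0, 261.0], [351.0, 261.0]]
36 [[213.0, 264.0], [352.0, 264.0]]
40 [[211.0, 268.0], [354.0, 269.0]]
```

Gripped at 42 N, with the tips just touching the rest. I lift along the normal, then level out.

move_arm(
  targets=[
    {"xyz": [0, 0, -4], "delta_rot": [0, 0, 0], "gripper": 0.1},
    {"xyz": [0, 0, -10], "delta_rot": [0, 0, 0], "gripper": 0.1},
    {"xyz": [0, 0, -20], "delta_rot": [0, 0, 0], "gripper": 0.1},
    {"xyz": [0, 0, -25], "delta_rot": [0, 0, 0], "gripper": 0.1},
    {"xyz": [0, 0, -25], "delta_rot": [0, 0, 0], "gripper": 0.1},
    {"xyz": [0, -10, -10], "delta_rot": [0, 0, 0], "gripper": 0.1},
    {"xyz": [0, 0, 0], "delta_rot": [0.08, 0, 0], "gripper": 0.1},
    {"xyz": [0, 0, 0], "delta_rot": [0.08, 0, 0], "gripper": 0.1},
    {"xyz": [0, 0, 0], "delta_rot": [0.08, 0, 0], "gripper": 0.1},
    {"xyz": [0, 0, 0], "delta_rot": [0.08, 0, 0], "gripper": 0.1},
  ],
  grip_force=40,
)

```text
clock: 10.47
eef_pos: [0.4992, -0.2548, 0.1064]
tool_rot: [0.79, 0.602, 0.073, 0.092]
force: [-0.2, -0.7, -1.5]
grip_width: 0.0551
grasp_force: 44.4
```

```bash
cat > p.py <<'E'
from h import *
# panel pose (mean of wrist and top)
v=np.array([.5275,.220,.051])
import sys
def pan(x,y,z): return P2(v,[[x,y,z]])[0]
yc=np.array([np.cos(v[2]),np.sin(v[2]),0]);T=tool(yc,np.array([0,0,-1.]))
if __name__=='__main__': goto(pan(*map(float,sys.argv[1:4])),T)
E
python3 p.py .034 .015 .2
```

```text
t 10.47 pos [ 0.4992 -0.2548  0.1064] F [-0.2 -0.7 -1.5] J [-0.38  0.19  0.92  1.95 -0.28  0.86  0.41] w 0.0551
shift mm [ 490.7  -47.7 -105.2] rot [ 0.2335  0.0326 -0.3181]
```

move_arm(
  targets=[
    {"xyz": [0, 0, 0], "delta_rot": [0.08, 0, 0], "gripper": 0.1},
    {"xyz": [0, 0, 0], "delta_rot": [0.08, 0, 0], "gripper": 0.1},
    {"xyz": [0, 0, 0], "delta_rot": [0.08, 0, 0], "gripper": 0.1},
    {"xyz": [0, 0, -20], "delta_rot": [0, 0, -0.106], "gripper": 0.1},
    {"xyz": [0, 0, -20], "delta_rot": [0, 0, -0.106], "gripper": 0.1},
    {"xyz": [0, 0, -20], "delta_rot": [0, 0, -0.106], "gripper": 0.1},
    {"xyz": [0, 0, -20], "delta_rot": [0, 0, 0], "gripper": 0.1},
    {"xyz": [0, 0, -15], "delta_rot": [0, 0, 0], "gripper": 0.1},
    {"xyz": [0, 0, 0], "delta_rot": [0, 0, 0], "gripper": 0.1},
  ],
)

```text
clock: 11.22
eef_pos: [0.5005, -0.257, 0.2035]
tool_rot: [0.69, 0.724, 0.001, 0.0]
force: [0.6, -0.1, -1.5]
grip_width: 0.0549
grasp_force: 44.4
```

```bash
python3 p.py .034 .015 .2
```

```text
t 11.22 pos [ 0.5005 -0.257   0.2035] F [ 0.6 -0.1 -1.5] J [-0.26  0.32  0.86  1.58 -0.25  1.36  0.68] w 0.0549
shift mm [490.2  84.3   4.6] rot [ 0.0022 -0.0017 -0.0021]
```

move_arm(
  targets=[
    {"xyz": [15, 2.6, 0], "delta_rot": [0, 0, 0], "gripper": 0.1},
    {"xyz": [33, 5.7, 0], "delta_rot": [0, 0, 0], "gripper": 0.1},
    {"xyz": [33, 5.7, 0], "delta_rot": [0, 0, 0], "gripper": 0.1},
    {"xyz": [33, 5.7, 0], "delta_rot": [0, 0, 0], "gripper": 0.1},
    {"xyz": [33, 5.7, 0], "delta_rot": [0, 0, 0], "gripper": 0.1},
    {"xyz": [33, 5.7, 0], "delta_rot": [0, 0, 0], "gripper": 0.1},
    {"xyz": [33, 5.7, 0], "delta_rot": [0, 0, 0], "gripper": 0.1},
    {"xyz": [33, 5.7, 0], "delta_rot": [0, 0, 0], "gripper": 0.1},
    {"xyz": [33, 5.7, 0], "delta_rot": [0, 0, 0], "gripper": 0.1},
    {"xyz": [33, 5.7, 0], "delta_rot": [0, 0, 0], "gripper": 0.1},
  ],
)

```text
clock: 12.05
eef_pos: [0.537, 0.0601, 0.2004]
tool_rot: [0.689, 0.724, 0.0, -0.002]
force: [0.9, -0.2, -2.4]
grip_width: 0.0548
grasp_force: 44.4
```

move_arm(
  targets=[
    {"xyz": [33, 5.7, 0], "delta_rot": [0, 0, 0], "gripper": 0.1},
    {"xyz": [33, 5.7, 0], "delta_rot": [0, 0, 0], "gripper": 0.1},
    {"xyz": [33, 5.7, 0], "delta_rot": [0, 0, 0], "gripper": 0.1},
    {"xyz": [33, 5.7, 0], "delta_rot": [0, 0, 0], "gripper": 0.1},
    {"xyz": [33, 5.7, 0], "delta_rot": [0, 0, 0], "gripper": 0.1},
    {"xyz": [13, 2.2, 0], "delta_rot": [0, 0, 0], "gripper": 0.1},
    {"xyz": [0, 0, 0], "delta_rot": [0, 0, 0], "gripper": 0.1},
  ],
)

```text
clock: 12.63
eef_pos: [0.5579, 0.2431, 0.1997]
tool_rot: [0.687, 0.727, -0.001, -0.003]
force: [-0.0, -0.3, -1.5]
grip_width: 0.0551
grasp_force: 44.4
```

```bash
python3 p.py .034 .015 .1; python3 - <<'E'
from p import *
c=cam('wrist','w7.png');o=bot.observe()
# carrier leveling check: visible far-end corners of the carrier in tool frame
g=cv2.cvtColor(cv2.imread('pics/w7.png'),6)
for r in (60,75,90,100,120,200): print(r,g[r,190:380:5].tolist())
A=Ro.from_quat(o['tool_rot']).as_matrix()
for d in (20,25,30): print(d,proj(c,o['eef_pos']+np.array([[.08,s*.028,-(d+16)/1e3] for s in(-1,1)])@A.T).round(1).tolist())
E
```

```text
t 12.63 pos [0.5579 0.2431 0.1997] F [-0.  -0.3 -1.5] J [-0.91  0.39  0.62  1.44 -0.23  1.38 -0.23] w 0.0551
shift mm [-6.9  2.9 99.7] rot [-0.0049 -0.0036  0.0056]
60 [132, 134, 135, 134, 135, 135, 135, 138, 134, 134, 137, 137, 133, 134, 135, 138, 136, 134, 135, 137, 133, 136, 138, 135, 135, 134, 138, 136, 134, 136, 134, 138, 134, 133, 139, 107, 191, 192]
75 [227, 227, 228, 228, 226, 227, 229, 231, 230, 229, 230, 229, 228, 230, 231, 230, 230, 230, 230, 231, 232, 232, 231, 231, 231, 231, 230, 233, 230, 230, 231, 200, 135, 136, 136, 86, 189, 191]
90 [224, 226, 38, 46, 48, 51, 57, 53, 53, 51, 53, 52, 57, 55, 57, 56, 57, 60, 58, 60, 60, 62, 60, 59, 64, 58, 61, 64, 62, 66, 62, 67, 64, 60, 64, 63, 188, 187]
100 [224, 225, 38, 45, 50, 52, 52, 54, 53, 50, 49, 53, 56, 57, 53, 55, 55, 56, 60, 56, 56, 56, 60, 63, 59, 55, 58, 60, 56, 64, 62, 65, 61, 59, 61, 52, 191, 193]
120 [222, 222, 86, 51, 52, 49, 54, 54, 56, 34, 96, 85, 54, 55, 53, 53, 57, 62, 62, 57, 59, 60, 64, 63, 61, 62, 101, 95, 43, 56, 59, 60, 58, 62, 60, 116, 187, 188]
200 [217, 218, 218, 113, 63, 60, 58, 64, 57, 53, 80, 104, 48, 48, 47, 48, 44, 44, 45, 48, 47, 48, 52, 45, 51, 48, 101, 64, 54, 56, 53, 51, 53, 57, 146, 183, 182, 157]
20 [[202.6, 92.3], [363.5, 93.0]]
25 [[199.5, 92.3], [366.6, 93.1]]
30 [[196.2, 92.4], [369.9, 93.1]]
```

move_arm(
  targets=[
    {"xyz": [-7, 3, 25], "delta_rot": [-0.005, -0.0035, 0.0055], "gripper": 0.1},
    {"xyz": [0, 0, 35], "delta_rot": [0, 0, 0], "gripper": 0.1},
    {"xyz": [0, 0, 35], "delta_rot": [0, 0, 0], "gripper": 0.1},
    {"xyz": [0, 0, 35], "delta_rot": [0, 0, 0], "gripper": 0.1},
    {"xyz": [0, 0, 30], "delta_rot": [0, 0, 0], "gripper": 0.1},
    {"xyz": [0, 0, 20], "delta_rot": [0, 0, 0], "gripper": 0.1},
    {"xyz": [0, 0, 12], "delta_rot": [0, 0, 0], "gripper": 0.1},
    {"xyz": [0, 0, 0], "delta_rot": [0, 0, 0], "gripper": 0.1},
    {"xyz": [0, 0, 0], "delta_rot": [0, 0, 0], "gripper": 0.1},
  ],
)

```text
clock: 13.43
eef_pos: [0.5636, 0.2297, 0.0105]
tool_rot: [0.692, 0.722, 0.001, 0.001]
force: [0.2, 0.5, -1.0]
grip_width: 0.0549
grasp_force: 44.3
```

```bash
python3 p.py .034 .015 -.015
```

```text
t 13.43 pos [0.5636 0.2297 0.0105] F [ 0.2  0.5 -1. ] J [-0.85  0.56  0.56  1.66 -0.33  1.01 -0.14] w 0.0549
shift mm [ 7.2 -2.7 25.5] rot [ 0.0029  0.0006 -0.0086]
```

move_arm(
  targets=[
    {"xyz": [5, -2.7, 6], "delta_rot": [0.002, 0, -0.008], "gripper": 0.1},
    {"xyz": [0, 0, 6], "delta_rot": [0, 0, 0], "gripper": 0.1},
    {"xyz": [0, 0, 4], "delta_rot": [0, 0, 0], "gripper": 0.1},
    {"xyz": [0, 0, 2], "delta_rot": [0, 0, 0], "gripper": 0.1},
    {"xyz": [0, 0, 0], "delta_rot": [0, 0, 0], "gripper": 0.1},
    {"xyz": [0, 0, 0], "delta_rot": [0, 0, 0], "gripper": 0.1},
  ],
)

```text
clock: 13.93
eef_pos: [0.5606, 0.2356, -0.0077]
tool_rot: [0.689, 0.725, 0.0, 0.0]
force: [-0.4, 0.2, -2.2]
grip_width: 0.0551
grasp_force: 44.4
```

```bash
python3 p.py .034 .015 -.015
```

```text
t 13.93 pos [ 0.5606  0.2356 -0.0077] F [-0.4  0.2 -2.2] J [-0.85  0.58  0.54  1.68 -0.35  0.98 -0.14] w 0.0551
shift mm [1.1 0.1 7.3] rot [ 0.0011 -0.      0.0006]
```

move_arm(
  targets=[
    {"xyz": [0, 0, 2], "delta_rot": [0, 0, 0], "gripper": 0.1},
    {"xyz": [0, 0, 1.5], "delta_rot": [0, 0, 0], "gripper": 0.1},
    {"xyz": [0, 0, 1], "delta_rot": [0, 0, 0], "gripper": 0.1},
    {"xyz": [0, 0, 0], "delta_rot": [0, 0, 0], "gripper": 0.1},
  ],
)

```text
clock: 14.27
eef_pos: [0.5604, 0.2357, -0.0125]
tool_rot: [0.689, 0.725, 0.0, 0.0]
force: [0.3, -0.0, -1.9]
grip_width: 0.0552
grasp_force: 44.4
```

move_arm(
  targets=[
    {"xyz": [0, 0, 1], "delta_rot": [0, 0, 0], "gripper": 0.1},
    {"xyz": [0, 0, 0], "delta_rot": [0, 0, 0], "gripper": 0.1},
  ],
)

```text
clock: 14.43
eef_pos: [0.5605, 0.2357, -0.0134]
tool_rot: [0.689, 0.725, 0.0, 0.0]
force: [-0.4, 0.0, -3.1]
grip_width: 0.0546
grasp_force: 44.4
```

move_arm(
  targets=[
    {"xyz": [0, 0, 1], "delta_rot": [0, 0, 0], "gripper": 0.1},
    {"xyz": [0, 0, 0], "delta_rot": [0, 0, 0], "gripper": 0.1},
  ],
)

```text
clock: 14.6
eef_pos: [0.5605, 0.2357, -0.0144]
tool_rot: [0.689, 0.725, 0.0, 0.0]
force: [-0.6, -0.6, -2.1]
grip_width: 0.0548
grasp_force: 44.4
```

move_arm(
  targets=[
    {"xyz": [0, 0, 1], "delta_rot": [0, 0, 0], "gripper": 0.1},
    {"xyz": [0, 0, 0], "delta_rot": [0, 0, 0], "gripper": 0.1},
  ],
)

```text
clock: 14.77
eef_pos: [0.5604, 0.2357, -0.0154]
tool_rot: [0.689, 0.725, 0.0, 0.0]
force: [-0.1, 0.4, -1.8]
grip_width: 0.0551
grasp_force: 44.4
```

move_arm(
  targets=[
    {"xyz": [0, 0, 1], "delta_rot": [0, 0, 0], "gripper": 0.1},
    {"xyz": [0, 0, 0], "delta_rot": [0, 0, 0], "gripper": 0.1},
  ],
)

```text
clock: 14.93
eef_pos: [0.5604, 0.2357, -0.0164]
tool_rot: [0.689, 0.725, 0.0, 0.0]
force: [0.2, 0.8, -2.4]
grip_width: 0.0551
grasp_force: 44.4
```

move_arm(
  targets=[
    {"xyz": [0, 0, 1], "delta_rot": [0, 0, 0], "gripper": 0.1},
    {"xyz": [0, 0, 0], "delta_rot": [0, 0, 0], "gripper": 0.1},
  ],
)

```text
clock: 15.1
eef_pos: [0.5604, 0.2357, -0.0174]
tool_rot: [0.689, 0.725, 0.0, 0.0]
force: [0.2, 0.6, -1.4]
grip_width: 0.0552
grasp_force: 44.4
```

move_arm(
  targets=[
    {"xyz": [0, 0, 1], "delta_rot": [0, 0, 0], "gripper": 0.1},
    {"xyz": [0, 0, 0], "delta_rot": [0, 0, 0], "gripper": 0.1},
  ],
)

```text
clock: 15.27
eef_pos: [0.5606, 0.2358, -0.0179]
tool_rot: [0.689, 0.725, 0.001, 0.0]
force: [-1.5, -0.6, 2.1]
grip_width: 0.0546
grasp_force: 44.9
```

move_arm(
  targets=[
    {"xyz": [0, 0, 1], "delta_rot": [0, 0, 0], "gripper": 0.1},
    {"xyz": [0, 0, 0], "delta_rot": [0, 0, 0], "gripper": 0.1},
  ],
)

```text
clock: 15.43
eef_pos: [0.5606, 0.2358, -0.018]
tool_rot: [0.689, 0.725, 0.001, 0.0]
force: [-5.8, -1.6, 11.5]
grip_width: 0.0545
grasp_force: 45.9
```

Contact at z −0.018. I ease off and release.

move_arm(
  targets=[
    {"xyz": [0, 0, -1], "delta_rot": [0, 0, 0], "gripper": 0.1},
    {"xyz": [0, 0, 0], "delta_rot": [0, 0, 0], "gripper": -0.35},
    {"xyz": [0, 0, 0], "delta_rot": [0, 0, 0], "gripper": -0.7},
    {"xyz": [0, 0, 0], "delta_rot": [0, 0, 0], "gripper": -0.7},
    {"xyz": [0, 0, 0], "delta_rot": [0, 0, 0], "gripper": -0.7},
    {"xyz": [0, 0, -10], "delta_rot": [0, 0, 0], "gripper": -0.7},
    {"xyz": [0, 0, -25], "delta_rot": [0, 0, 0], "gripper": -0.7},
    {"xyz": [0, 0, -35], "delta_rot": [0, 0, 0], "gripper": -0.7},
    {"xyz": [0, 0, -35], "delta_rot": [0, 0, 0], "gripper": -0.7},
    {"xyz": [0, 0, 0], "delta_rot": [0, 0, 0], "gripper": -0.7},
  ],
)

```text
clock: 16.27
eef_pos: [0.5648, 0.2367, 0.095]
tool_rot: [0.689, 0.725, 0.006, 0.002]
force: [1.3, -0.3, 0.5]
grip_width: 0.0728
grasp_force: 0.0
```

```bash
cat > f.py <<'E'
from p import *
from scipy.optimize import minimize
import sys
def fit(tag,rmax=240):
    c=cam('wrist',tag+'.png');im=cv2.imread('pics/'+tag+'.png')
    B=np.array([[x,y,z] for x in(-.028,.028) for y in(-.08,.08) for z in (.010,.026)])
    dark=(im.max(2)<85)
    A=np.zeros(dark.shape,np.uint8);A[5:rmax,100:460]=1
    M=cv2.morphologyEx((dark&(A>0)).astype(np.uint8),cv2.MORPH_CLOSE,np.ones((9,9)));M=cv2.morphologyEx(M,cv2.MORPH_OPEN,np.ones((15,15)))
    n,l,s,ce=cv2.connectedComponentsWithStats(M); k=1+np.argmax(s[1:,4]);M=(l==k);print('blob',s[k])
    def ren(v,S=4):
        h=cv2.convexHull(np.float32(proj(c,P2(v,B))));big=np.zeros((420*S,560*S),np.uint8)
        cv2.fillPoly(big,[np.int32(np.round((h+.5)*S*16-8))],255,cv2.LINE_AA,4)
        return cv2.resize(big,(560,420),interpolation=cv2.INTER_AREA)/255.
    cost=lambda q:np.abs(ren(q)-M)[A>0].sum()
    s0=np.array([*X0,v[2]])
    b=minimize(cost,s0,method='Nelder-Mead',options=dict(initial_simplex=np.vstack([s0,s0+[.012,0,0],s0+[0,.012,0],s0+[0,0,.05]]),maxiter=400,xatol=1e-5,fatol=.5))
    o=bot.observe();cs,sn=np.cos(v[2]),np.sin(v[2]);Rp=np.array([[cs,sn],[-sn,cs]])
    print('t',o['clock'],'carrier',np.round(b.x,4),'res',b.fun,M.sum(),'| panel frame',np.round(Rp@(b.x[:2]-v[:2])*1e3,1),'yaw rel',round(b.x[2]-v[2],4))
    print('tcp in panel',np.round(Rp@(o['eef_pos'][:2]-v[:2])*1e3,1),o['eef_pos'][2]);return b.x
X0=pan(*map(float,sys.argv[2:4]),0)[:2]
fit(sys.argv[1])
E
python3 f.py w8 .034 .015
```

```text
blob [  230    88    89   152 12849]
t 16.3167 carrier [0.5608 0.2358 0.0507] res 197.59607843137255 12849 | panel frame [34.1 14.1] yaw rel -0.0003
tcp in panel [36.8 14.7] 0.09188893921799841
```

Placed at panel (34, 14) mm, square, about 43 and 41 mm clear of the fences, and released. Next I shut the fingers, go behind the near long side, and push +x.

move_arm(
  targets=[
    {"xyz": [0, -20, 0], "delta_rot": [0, 0, 0], "gripper": 1},
    {"xyz": [0, -20, 0], "delta_rot": [0, 0, 0], "gripper": 1},
    {"xyz": [0, -20, 0], "delta_rot": [0, 0, 0], "gripper": 1},
    {"xyz": [0, 0, 0], "delta_rot": [0, 0, 0], "gripper": 1},
    {"xyz": [0, 0, 0], "delta_rot": [0, 0, 0], "gripper": 1},
    {"xyz": [0, 0, 0], "delta_rot": [0, 0, 0], "gripper": 1},
    {"xyz": [0, 0, 0], "delta_rot": [0, 0, 0], "gripper": 1},
    {"xyz": [0, 0, 0], "delta_rot": [0, 0, 0], "gripper": 1},
  ],
)

```text
clock: 16.98
eef_pos: [0.5013, 0.2323, 0.0866]
tool_rot: [0.689, 0.725, 0.0, 0.001]
force: [0.3, -0.4, 0.4]
grip_width: 0.0
grasp_force: 0.0
```

```bash
python3 p.py -.021 .014 -.009
```

```text
t 16.98 pos [0.5013 0.2323 0.0866] F [ 0.3 -0.4  0.4] J [-0.98  0.35  0.6   1.75 -0.22  1.1  -0.26] w 0.0
shift mm [ 0.4  4.4 95.6] rot [0.0015 0.0004 0.    ]
```

move_arm(
  targets=[
    {"xyz": [0, 3, 30], "delta_rot": [0, 0, 0], "gripper": 1},
    {"xyz": [0, 0, 30], "delta_rot": [0, 0, 0], "gripper": 1},
    {"xyz": [0, 0, 20], "delta_rot": [0, 0, 0], "gripper": 1},
    {"xyz": [0, 0, 10], "delta_rot": [0, 0, 0], "gripper": 1},
    {"xyz": [0, 0, 0], "delta_rot": [0, 0, 0], "gripper": 1},
    {"xyz": [0, 0, 0], "delta_rot": [0, 0, 0], "gripper": 1},
  ],
)

```text
clock: 17.48
eef_pos: [0.5041, 0.2324, -0.0031]
tool_rot: [0.689, 0.725, 0.0, 0.001]
force: [0.6, -0.1, 0.6]
grip_width: -0.0001
grasp_force: 0.0
```

```bash
python3 p.py -.021 .014 -.009
```

```text
t 17.48 pos [ 0.5041  0.2324 -0.0031] F [ 0.6 -0.1  0.6] J [-0.93  0.48  0.56  1.82 -0.31  0.93 -0.19] w -0.0001
shift mm [0.4 1.7 5.9] rot [0.001  0.0006 0.0002]
```

move_arm(
  targets=[
    {"xyz": [0, 2, 5], "delta_rot": [0, 0, 0], "gripper": 1},
    {"xyz": [0, 4, 0], "delta_rot": [0, 0, 0], "gripper": 1},
    {"xyz": [0, 3, 0], "delta_rot": [0, 0, 0], "gripper": 1},
    {"xyz": [0, 3, 0], "delta_rot": [0, 0, 0], "gripper": 1},
    {"xyz": [0, 3, 0], "delta_rot": [0, 0, 0], "gripper": 1},
    {"xyz": [0, 3, 0], "delta_rot": [0, 0, 0], "gripper": 1},
    {"xyz": [0, 3, 0], "delta_rot": [0, 0, 0], "gripper": 1},
    {"xyz": [0, 3, 0], "delta_rot": [0, 0, 0], "gripper": 1},
    {"xyz": [0, 3, 0], "delta_rot": [0, 0, 0], "gripper": 1},
    {"xyz": [0, 3, 0], "delta_rot": [0, 0, 0], "gripper": 1},
  ],
)

```text
clock: 18.32
eef_pos: [0.5335, 0.2344, -0.0084]
tool_rot: [0.689, 0.725, 0.0, 0.0]
force: [-0.9, 0.2, 1.0]
grip_width: -0.0005
grasp_force: 0.7
```

```bash
python3 p.py .034 .014 -.009; python3 f.py w9 .05 .014
```

```text
t 18.32 pos [ 0.5335  0.2344 -0.0084] F [-0.9  0.2  1. ] J [-0.89  0.53  0.55  1.75 -0.33  0.95 -0.16] w -0.0005
shift mm [-0.1 27.2  0.6] rot [ 0.0004 -0.0001  0.0008]
blob [  298    83   159   157 23506]
t 18.3667 carrier [0.5681 0.2362 0.0526] res 416.15294117647056 23506 | panel frame [41.3 14.1] yaw rel 0.0016
tcp in panel [ 7.5 13.9] -0.008261875503293416
```

move_arm(
  targets=[
    {"xyz": [0, 3, 0], "delta_rot": [0, 0, 0], "gripper": 1},
    {"xyz": [0, 3, 0], "delta_rot": [0, 0, 0], "gripper": 1},
    {"xyz": [0, 3, 0], "delta_rot": [0, 0, 0], "gripper": 1},
    {"xyz": [0, 3, 0], "delta_rot": [0, 0, 0], "gripper": 1},
    {"xyz": [0, 3, 0], "delta_rot": [0, 0, 0], "gripper": 1},
    {"xyz": [0, 3, 0], "delta_rot": [0, 0, 0], "gripper": 1},
    {"xyz": [0, 3, 0], "delta_rot": [0, 0, 0], "gripper": 1},
    {"xyz": [0, 3, 0], "delta_rot": [0, 0, 0], "gripper": 1},
    {"xyz": [0, 3, 0], "delta_rot": [0, 0, 0], "gripper": 1},
    {"xyz": [0, 2, 0], "delta_rot": [0, 0, 0], "gripper": 1},
  ],
)

```text
clock: 19.2
eef_pos: [0.5629, 0.2358, -0.0083]
tool_rot: [0.689, 0.725, 0.0, 0.0]
force: [-1.3, 0.7, -0.3]
grip_width: 0.0002
grasp_force: 0.4
```

move_arm(
  targets=[
    {"xyz": [0, 1, 0], "delta_rot": [0, 0, 0], "gripper": 1},
    {"xyz": [0, 1, 0], "delta_rot": [0, 0, 0], "gripper": 1},
    {"xyz": [0, 1, 0], "delta_rot": [0, 0, 0], "gripper": 1},
  ],
)

```text
clock: 19.45
eef_pos: [0.5655, 0.236, -0.0082]
tool_rot: [0.689, 0.725, 0.0, 0.0]
force: [-1.2, -0.6, 0.3]
grip_width: -0.0
grasp_force: 0.5
```

move_arm(
  targets=[
    {"xyz": [0, 1, 0], "delta_rot": [0, 0, 0], "gripper": 1},
    {"xyz": [0, 1, 0], "delta_rot": [0, 0, 0], "gripper": 1},
  ],
)

```text
clock: 19.62
eef_pos: [0.5675, 0.2362, -0.0082]
tool_rot: [0.689, 0.725, 0.0, 0.0]
force: [-1.2, -0.5, -0.8]
grip_width: 0.0002
grasp_force: 0.5
```

```bash
python3 p.py .0428 .014 -.009; python3 f.py w10 .073 .014
```

```text
t 19.62 pos [ 0.5675  0.2362 -0.0082] F [-1.2 -0.5 -0.8] J [-0.84  0.59  0.54  1.66 -0.35  0.99 -0.13] w 0.0002
shift mm [-0.1  2.   0.8] rot [ 0.0009 -0.0002  0.0008]
blob [  298    83   162   157 23918]
t 19.6667 carrier [0.6026 0.238  0.0525] res 88.14901960784314 23918 | panel frame [75.9 14.2] yaw rel 0.0015
tcp in panel [41.  14.1] -0.00822450987820967
```

move_arm(
  targets=[
    {"xyz": [0, 0.7, 0], "delta_rot": [0, 0, 0], "gripper": 1},
    {"xyz": [0, 0.7, 0], "delta_rot": [0, 0, 0], "gripper": 1},
  ],
)

```text
clock: 19.83
eef_pos: [0.5689, 0.2362, -0.0082]
tool_rot: [0.689, 0.725, 0.0, 0.0]
force: [-1.3, 0.7, 0.1]
grip_width: -0.0002
grasp_force: 0.6
```

move_arm(
  targets=[
    {"xyz": [0, 0.7, 0], "delta_rot": [0, 0, 0], "gripper": 1},
    {"xyz": [0, 0.7, 0], "delta_rot": [0, 0, 0], "gripper": 1},
  ],
)

```text
clock: 20.0
eef_pos: [0.5692, 0.2362, -0.0084]
tool_rot: [0.689, 0.725, -0.0, -0.0]
force: [-8.5, -0.5, 4.8]
grip_width: 0.0001
grasp_force: 4.1
```

move_arm(
  targets=[
    {"xyz": [0, 0.7, 0], "delta_rot": [0, 0, 0], "gripper": 1},
  ],
)

```text
clock: 20.08
eef_pos: [0.5692, 0.2363, -0.0085]
tool_rot: [0.688, 0.725, -0.001, -0.001]
force: [-9.7, -0.5, 6.8]
grip_width: 0.0001
grasp_force: 5.2
```

Long side is seated (about 9 N against the far fence). I back off and go around to the end.

move_arm(
  targets=[
    {"xyz": [0, -3, 0], "delta_rot": [0, 0, 0], "gripper": 1},
    {"xyz": [0, -8, 0], "delta_rot": [0, 0, 0], "gripper": 1},
    {"xyz": [0, 0, -25], "delta_rot": [0, 0, 0], "gripper": 1},
    {"xyz": [0, 0, -35], "delta_rot": [0, 0, 0], "gripper": 1},
    {"xyz": [-25, 11, 0], "delta_rot": [0, 0, 0], "gripper": 1},
    {"xyz": [-25, 11, 0], "delta_rot": [0, 0, 0], "gripper": 1},
    {"xyz": [-25, 11, 0], "delta_rot": [0, 0, 0], "gripper": 1},
    {"xyz": [-26, 11, 0], "delta_rot": [0, 0, 0], "gripper": 1},
    {"xyz": [0, 0, 0], "delta_rot": [0, 0, 0], "gripper": 1},
    {"xyz": [0, 0, 0], "delta_rot": [0, 0, 0], "gripper": 1},
  ],
)

```text
clock: 20.92
eef_pos: [0.6099, 0.1342, 0.0521]
tool_rot: [0.69, 0.724, 0.0, 0.001]
force: [0.1, 0.5, 0.3]
grip_width: -0.0003
grasp_force: 0.0
```

```bash
python3 p.py .077 -.087 -.008;python3 f.py w11 .077 .014
```

```text
t 20.92 pos [0.6099 0.1342 0.0521] F [0.1 0.5 0.3] J [-0.69  0.55  0.59  1.59 -0.33  1.11  0.02] w -0.0003
shift mm [ 3.  -1.  60.1] rot [ 0.0023  0.001  -0.0038]
blob [  222     5   116   234 21506]
t 20.9667 carrier [0.604  0.2384 0.0521] res 1240.3999999999999 21506 | panel frame [77.3 14.5] yaw rel 0.0011
tcp in panel [ 77.4 -87.6] 0.0518288219004046
```

move_arm(
  targets=[
    {"xyz": [0, -0.5, 30], "delta_rot": [0.002, 0, -0.002], "gripper": 1},
    {"xyz": [0, 0, 20], "delta_rot": [0, 0, 0], "gripper": 1},
    {"xyz": [0, 0, 9], "delta_rot": [0, 0, 0], "gripper": 1},
    {"xyz": [0, 0, 0], "delta_rot": [0, 0, 0], "gripper": 1},
    {"xyz": [3, 0, 0], "delta_rot": [0, 0, 0], "gripper": 1},
    {"xyz": [3, 0, 0], "delta_rot": [0, 0, 0], "gripper": 1},
    {"xyz": [3, 0, 0], "delta_rot": [0, 0, 0], "gripper": 1},
    {"xyz": [3, 0, 0], "delta_rot": [0, 0, 0], "gripper": 1},
    {"xyz": [3, 0, 0], "delta_rot": [0, 0, 0], "gripper": 1},
    {"xyz": [3, 0, 0], "delta_rot": [0, 0, 0], "gripper": 1},
  ],
)

```text
clock: 21.8
eef_pos: [0.6081, 0.1552, -0.0066]
tool_rot: [0.688, 0.726, 0.0, -0.0]
force: [-0.0, -1.5, 0.9]
grip_width: -0.0001
grasp_force: 0.7
```

```bash
python3 p.py .077 -.0366 -.008;python3 f.py w12 .077 .018
```

```text
t 21.8 pos [ 0.6081  0.1552 -0.0066] F [-0.  -1.5  0.9] J [-0.7   0.62  0.55  1.62 -0.37  1.01  0.02] w -0.0001
shift mm [32.2 -0.1  1.4] rot [ 0.0001 -0.0002  0.0026]
blob [  200     5   164   235 35258]
t 21.85 carrier [0.6033 0.2462 0.0513] res 771.8431372549021 35258 | panel frame [77.  22.3] yaw rel 0.0003
tcp in panel [ 77.  -67.8] -0.0068141229910229015
```

move_arm(
  targets=[
    {"xyz": [3, 0, 0], "delta_rot": [0, 0, 0], "gripper": 1},
    {"xyz": [3, 0, 0], "delta_rot": [0, 0, 0], "gripper": 1},
    {"xyz": [3, 0, 0], "delta_rot": [0, 0, 0], "gripper": 1},
    {"xyz": [3, 0, 0], "delta_rot": [0, 0, 0], "gripper": 1},
    {"xyz": [3, 0, 0], "delta_rot": [0, 0, 0], "gripper": 1},
    {"xyz": [3, 0, 0], "delta_rot": [0, 0, 0], "gripper": 1},
    {"xyz": [3, 0, 0], "delta_rot": [0, 0, 0], "gripper": 1},
    {"xyz": [3, 0, 0], "delta_rot": [0, 0, 0], "gripper": 1},
    {"xyz": [2, 0, 0], "delta_rot": [0, 0, 0], "gripper": 1},
  ],
)

```text
clock: 22.6
eef_pos: [0.6062, 0.1816, -0.0073]
tool_rot: [0.688, 0.726, -0.0, -0.0]
force: [-0.2, -1.1, 0.8]
grip_width: -0.0002
grasp_force: 0.7
```

move_arm(
  targets=[
    {"xyz": [1, 0, 0], "delta_rot": [0, 0, 0], "gripper": 1},
    {"xyz": [1, 0, 0], "delta_rot": [0, 0, 0], "gripper": 1},
  ],
)

```text
clock: 22.77
eef_pos: [0.6061, 0.1831, -0.0073]
tool_rot: [0.688, 0.726, -0.0, -0.0]
force: [0.5, -1.8, 0.3]
grip_width: 0.0001
grasp_force: 0.7
```

```bash
python3 p.py .077 -.0366 -.008;python3 f.py w13 .077 .05
```

```text
t 22.77 pos [ 0.6061  0.1831 -0.0073] F [ 0.5 -1.8  0.3] J [-0.73  0.63  0.55  1.6  -0.37  1.02 -0.02] w 0.0001
shift mm [4.2 0.4 0.7] rot [-0.0011 -0.0001  0.0028]
blob [  199     5   167   235 35844]
t 22.8167 carrier [0.6011 0.2815 0.0525] res 491.678431372549 35844 | panel frame [76.6 57.7] yaw rel 0.0015
tcp in panel [ 76.6 -40.6] -0.007241977623874504
```

move_arm(
  targets=[
    {"xyz": [1, 0, 0], "delta_rot": [0, 0, 0], "gripper": 1},
    {"xyz": [1, 0, 0], "delta_rot": [0, 0, 0], "gripper": 1},
  ],
)

```text
clock: 22.98
eef_pos: [0.606, 0.1849, -0.0073]
tool_rot: [0.688, 0.726, -0.0, -0.0]
force: [0.7, -1.5, 0.4]
grip_width: 0.0002
grasp_force: 0.6
```

move_arm(
  targets=[
    {"xyz": [0.7, 0, 0], "delta_rot": [0, 0, 0], "gripper": 1},
    {"xyz": [0.7, 0, 0], "delta_rot": [0, 0, 0], "gripper": 1},
  ],
)

```text
clock: 23.15
eef_pos: [0.6059, 0.1864, -0.0073]
tool_rot: [0.688, 0.726, -0.0, -0.0]
force: [0.2, -0.2, 0.2]
grip_width: 0.0
grasp_force: 0.6
```

move_arm(
  targets=[
    {"xyz": [0.7, 0, 0], "delta_rot": [0, 0, 0], "gripper": 1},
    {"xyz": [0.7, 0, 0], "delta_rot": [0, 0, 0], "gripper": 1},
  ],
)

```text
clock: 23.32
eef_pos: [0.6058, 0.1879, -0.0073]
tool_rot: [0.688, 0.726, -0.0, -0.0]
force: [-0.6, -1.0, -0.3]
grip_width: 0.0001
grasp_force: 0.5
```

move_arm(
  targets=[
    {"xyz": [0.7, 0, 0], "delta_rot": [0, 0, 0], "gripper": 1},
    {"xyz": [0.7, 0, 0], "delta_rot": [0, 0, 0], "gripper": 1},
  ],
)

```text
clock: 23.48
eef_pos: [0.6059, 0.1881, -0.0073]
tool_rot: [0.688, 0.726, -0.001, 0.0]
force: [-0.6, -6.3, 1.7]
grip_width: -0.0002
grasp_force: 2.9
```

move_arm(
  targets=[
    {"xyz": [0.7, 0, 0], "delta_rot": [0, 0, 0], "gripper": 1},
    {"xyz": [0.7, 0, 0], "delta_rot": [0, 0, 0], "gripper": 1},
  ],
)

```text
clock: 23.65
eef_pos: [0.6059, 0.1881, -0.0073]
tool_rot: [0.689, 0.725, -0.001, 0.0]
force: [-0.7, -9.3, 1.9]
grip_width: -0.0003
grasp_force: 4.3
```

move_arm(
  targets=[
    {"xyz": [0.7, 0, 0], "delta_rot": [0, 0, 0], "gripper": 1},
  ],
)

```text
clock: 23.73
eef_pos: [0.6059, 0.1881, -0.0073]
tool_rot: [0.689, 0.725, -0.002, 0.001]
force: [0.3, -10.0, 1.9]
grip_width: -0.0003
grasp_force: 5.0
```

End seated (10 N). I back off, rise, and look.

move_arm(
  targets=[
    {"xyz": [-3, 0, 0], "delta_rot": [0, 0, 0], "gripper": 1},
    {"xyz": [-8, 0, 0], "delta_rot": [0, 0, 0], "gripper": 1},
    {"xyz": [0, 0, -25], "delta_rot": [0, 0, 0], "gripper": 1},
    {"xyz": [0, 0, -35], "delta_rot": [0, 0, 0], "gripper": 1},
    {"xyz": [0, 0, -35], "delta_rot": [0, 0, 0], "gripper": 1},
    {"xyz": [0, -20, -30], "delta_rot": [0, 0, 0], "gripper": 1},
    {"xyz": [0, 0, 0], "delta_rot": [0, 0, 0], "gripper": 1},
    {"xyz": [0, 0, 0], "delta_rot": [0, 0, 0], "gripper": 1},
  ],
)

```text
clock: 24.4
eef_pos: [0.5873, 0.1802, 0.1203]
tool_rot: [0.688, 0.726, 0.002, -0.0]
force: [0.1, -0.6, -1.0]
grip_width: 0.0001
grasp_force: 0.0
```

```bash
python3 f.py w14 .077 .055; python3 - <<'E'
from h import *
im=cv2.imread('pics/w14.png');cv2.imwrite('pics/w14c.png',cv2.resize(im[0:270,120:480],None,fx=2.2,fy=2.2,interpolation=cv2.INTER_CUBIC))
c=cam('top')
for n,z in [('sharpener',.02),('glue_stick',.035),('film_can',.026),('loupe',.031),('slide_mount',.013)]:
  print(n,[(round(r['score'],2),np.round(ray(c,r['position'],z),3).tolist()) for r in bot.trace('top',n)][:2])
E
```

```text
blob [  268     5    87   235 15628]
t 24.45 carrier [0.601  0.2802 0.0535] res 1700.007843137255 15628 | panel frame [76.5 56.3] yaw rel 0.0025
tcp in panel [ 56.9 -43. ] 0.11845097793530529
sharpener [(0.57, [0.44, 0.107, 0.02]), (0.42, [0.462, -0.004, 0.02])]
glue_stick [(0.64, [0.536, 0.005, 0.035])]
film_can []
loupe [(0.76, [0.44, 0.108, 0.031])]
slide_mount [(0.47, [0.431, 0.314, 0.013])]
```

View pics/w14c.png

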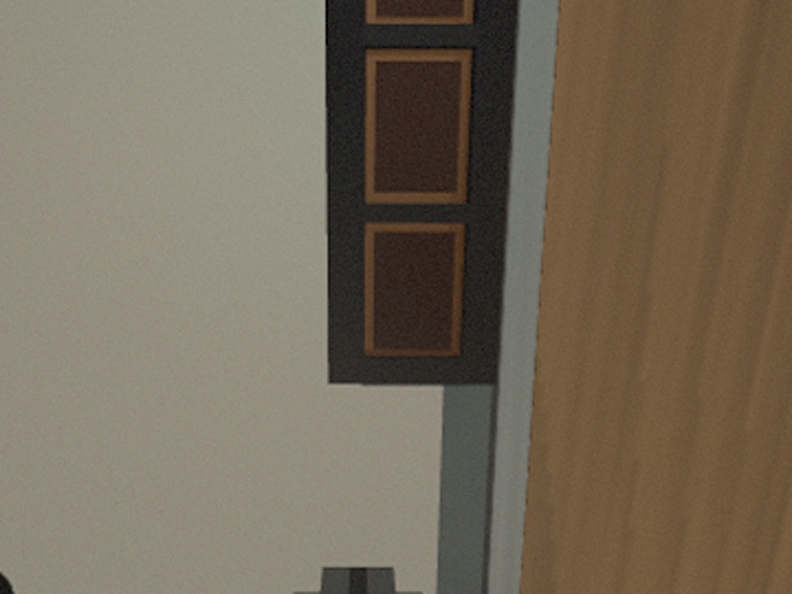

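The crop shows the long side tight against the far fence (edge at x≈500–518, no gap) and the near end at y≈382. I pull back for a numeric whole-carrier check.

move_arm(
  targets=[
    {"xyz": [0, -10, -35], "delta_rot": [0, 0, 0], "gripper": 1},
    {"xyz": [10, -10, -35], "delta_rot": [0, 0, 0], "gripper": 1},
    {"xyz": [15, -10, -20], "delta_rot": [0, 0, 0], "gripper": 1},
    {"xyz": [20, 0, 0], "delta_rot": [0, 0, 0], "gripper": 1},
    {"xyz": [20, 0, 0], "delta_rot": [0, 0, 0], "gripper": 1},
    {"xyz": [0, 0, 0], "delta_rot": [0, 0, 0], "gripper": 1},
    {"xyz": [0, 0, 0], "delta_rot": [0, 0, 0], "gripper": 1},
    {"xyz": [0, 0, 0], "delta_rot": [0, 0, 0], "gripper": 1},
  ],
)

```text
clock: 25.42
eef_pos: [0.5531, 0.2417, 0.2072]
tool_rot: [0.688, 0.726, -0.001, -0.0]
force: [-0.6, -1.1, -0.4]
grip_width: 0.0
grasp_force: 0.0
```

```bash
python3 f.py w15 .077 .055; python3 - <<'E'
from p import *
c=cam('wrist');im=cv2.imread('pics/w15.png');g=cv2.cvtColor(im,6)
# grey profile along panel +y across carrier end / side fence, and along +x across far fence (z=top of carrier/fence)
for x in (.055,.077,.095):
  ys=np.arange(.126,.152,.001);q=proj(c,[pan(x,y,.025) for y in ys]);print('y@x',x,q[0].round(),cv2.remap(g,np.float32(q[:,:1]),np.float32(q[:,1:]),1).ravel().tolist())
for y in (-.01,.055,.12):
  xs=np.arange(.096,.122,.001);q=proj(c,[pan(x,y,.025) for x in xs]);print('x@y',y,q[0].round(),cv2.remap(g,np.float32(q[:,:1]),np.float32(q[:,1:]),1).ravel().tolist())
for n in ('film_can','sharpener','slide_mount'): 
  k=cam('top');print(n,[(round(r['score'],2),np.round(ray(k,r['position'],.02),3).tolist()) for r in bot.trace('top',n)][:2])
E
```

```text
blob [  304    45    68   173 10572]
t 25.4667 carrier [0.601  0.2799 0.0538] res 139.34509803921569 10572 | panel frame [76.5 56.1] yaw rel 0.0028
tcp in panel [26.9 19.9] 0.20734307973201224
y@x 0.055 [314.  56.] [44, 44, 44, 42, 40, 41, 44, 43, 44, 35, 97, 126, 127, 127, 124, 123, 126, 127, 127, 125, 124, 101, 81, 92, 96, 98]
y@x 0.077 [339.  56.] [61, 41, 42, 43, 44, 42, 41, 40, 46, 39, 96, 125, 128, 126, 126, 127, 125, 127, 125, 127, 125, 106, 78, 92, 94, 93]
y@x 0.095 [359.  56.] [45, 45, 45, 44, 45, 42, 47, 44, 40, 38, 97, 126, 122, 124, 127, 125, 124, 124, 127, 127, 125, 108, 78, 92, 98, 94]
x@y -0.01 [352. 203.] [40, 39, 42, 43, 40, 39, 37, 38, 50, 79, 115, 127, 125, 126, 128, 126, 125, 125, 126, 127, 122, 98, 99, 105, 103, 105]
x@y 0.055 [356. 137.] [39, 41, 39, 38, 39, 36, 40, 39, 40, 77, 120, 126, 127, 126, 126, 127, 125, 123, 125, 126, 124, 102, 103, 101, 102, 101]
x@y 0.12 [360.  64.] [44, 40, 41, 36, 41, 41, 40, 40, 42, 84, 123, 128, 99, 61, 57, 57, 55, 59, 91, 127, 127, 112, 105, 107, 105, 103]
film_can [(0.46, [0.672, -0.011, 0.02])]
sharpener [(0.41, [0.463, -0.005, 0.02])]
slide_mount []
```

Both edges go straight from carrier to fence with no gap, and evenly along their length. I hand in.

```bash
python3 -c "
from cell import bot
print(bot.close_job())"
```

```text
the job is handed in; nothing more can be done
None
```

The carrier was laid flat on the panel about 4 cm clear of both fences and released, then slid home flush against the far and side fences. The robot touched no other objects, and the job was handed in at about 26 s on the robot's clock.

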